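# Find the grinding jar that still rattles and hold its lid in the opening fork

### The job

One of the three sealed grinding jars in the rack still has its ball inside. Check all three from left to right: lift each one clear, shake it end to end (lid end tipped down, then up, by a good 20 degrees each way) to find whether something rolls inside, and lay it back in its own cradle before taking the next; then take the jar that rattles and lower its hexagon lid fully home between the tines of the opening fork, and finish still holding it there, ready to be unscrewed. The two quiet jars stay in their cradles (if the last one rattles, carry it straight to the fork), and the small pot and the vial beside the rack are left alone.

Things in the scene. Friction and masses are not known exactly. Their poses are not given: they have to be found in the camera images.
- jar_left_mid (a point): centre of the left jar as the robot sees the rack, on its axis. All look alike: sealed hollow steel jar, 120 mm long, lying level; x runs along it towards the lid (away from the robot), z up. x = -60 to +24 mm is a round body 48 mm across, gripped across its sides near the centre; shell 0.23 to 0.58 kg, differing from jar to jar
- jar_left_lid (a point): middle of the left jar's hexagon screw lid, on the axis, 42 mm from the jar's centre; same axes. The lid is fixed, 36 mm long, 48 mm across flats: two flats stand upright at the sides, corners point up and down (55 mm). In the rattling jar the ball rolls freely up to 39 mm either way from the centre, knocks the ends and shifts the balance; the other jars are empty
- jar_mid_mid (a point): centre of the middle jar as the robot sees the rack, on its axis. All look alike: sealed hollow steel jar, 120 mm long, lying level; x runs along it towards the lid (away from the robot), z up. x = -60 to +24 mm is a round body 48 mm across, gripped across its sides near the centre; shell 0.23 to 0.58 kg, differing from jar to jar. One jar, a different one each time, holds a ball (30 mm, 0.22 kg)
- jar_mid_lid (a point): middle of the middle jar's hexagon screw lid, on the axis, 42 mm from the jar's centre; same axes. The lid is fixed, 36 mm long, 48 mm across flats: two flats stand upright at the sides, corners point up and down (55 mm)
- jar_right_mid (a point): centre of the right jar as the robot sees the rack, on its axis. All look alike: sealed hollow steel jar, 120 mm long, lying level; x runs along it towards the lid (away from the robot), z up. x = -60 to +24 mm is a round body 48 mm across, gripped across its sides near the centre; shell 0.23 to 0.58 kg, differing from jar to jar
- jar_right_lid (a point): middle of the right jar's hexagon screw lid, on the axis, 42 mm from the jar's centre; same axes. The lid is fixed, 36 mm long, 48 mm across flats: two flats stand upright at the sides, corners point up and down (55 mm)
- rack: low fixed rack: plate 130 x 268 x 8 mm with three pairs of V saddles (12 mm thick, at x = -42 and +42 mm) which centre the jars. Origin at the centre of its underside, x along the jars towards their lids, y left, z up. Cradles at y = +98, 0, -98 mm; a jar lying home has its axis 51.7 mm above the bench, its centre within 4 mm of x = 0 at the start
- fork_seat (a point): where the lid's middle is when home in the fixed dark steel opening fork behind the rack, 114 mm above the bench. x is the way the seated lid points (away from the robot), y left, z up. Fork 12 mm thick along x; tines 53 mm apart, flared at the tips, end 33 mm above this point; V floor fits the lid's lower corner. Lid enters from above, jar level, body on the -x side
- sample_pot: bystander, leave it alone: small white pot with a red screw cap, 46 across, 57 mm high, stands left of the fork; origin at the centre of its underside
- vial_d: bystander, leave it alone: small vial with an orange cap, 25 x 26 x 60 mm high, stands right of the rack; origin at the centre of its underside

How it is judged:
By the outcome, as a careful person would: the job done as asked, in the order asked, and still so for the second after the job is handed in, while the arm keeps its last pose, push and grip.
It also fails if it takes over 72 s, if anything falls off the work surface, if the arm or the gripper's body presses on something with over 40 N, if the wrist force passes 120 N, or if a joint passes its speed limit or range.

### The arm

A 6-joint arm with a two-finger parallel gripper is mounted at the origin on a cart in front of the work surface, level with it; the furniture and walls round the work are solid. World frame = base frame: x ahead of the robot, y to its left, z up, the work surface at z = 0. Lengths are in mm, angles in rad, forces in N, time in s.
With the tool pointing down it reaches from about 375 to 925 mm from the base axis. Payload 5.7 kg.
Tool frame: the origin (TCP) lies at the very end of the fingers, on their centre line; the grasp point (between the pads) lies 19 mm behind it; z points along the fingers, y is the direction in which the jaws open and shut (so a half turn about z gives the same grasp; the last joint's range is limited). The gripper opens to 88 mm and grips with 3 to 60 N. Pads are 20 mm wide; open, the fingers measure 115 mm over their backs; the gripper's body (75 mm by 178 mm) begins 61 mm behind the grasp point.
Start: joints at [1.148, 0.359, 1.51, -0, 1.272, -0.115], TCP at [181.77, 571.771, 222.623] pointing down, gripper open.
Joint ranges: [-2.97, 2.97], [-1.01, 2.36], [0.21, 2.38], [-0.96, 4.11], [0.2, 2.71], [-2.98, 2.98]. Speed limits (rad/s): [2.39, 2.39, 3.14, 3.14, 3.14, 3.14].

### API

Orientations are given as a unit quaternion [w, x, y, z].
In Python, from cell import readout, snapshot, camera_model, ticket, spotter gives the robot as it stands.
- The arm moves only by the shell command python3 -m inch 'ROWS'. ROWS is JSON, a list of rows, each an object of numbers: "grip": the finger opening in mm, from 0 to 87.8; "x", "y", "z": the shift along the tool's x, y, z in mm; "twist": the turn about the tool's z in rad. A call has 1 to 5 rows; each row is the pose to reach, as a shift and turn from the pose commanded when the call began, along the tool's axes at that moment; what a row does not reach only later rows make up. A row lasts 1/8 s, in which the tool goes at most 62.5 mm and 10.7 degrees, less where a joint would pass 70% of its speed; a pose out of reach is approached as far as the arm can. A call with a gripper value outside its range is refused whole. The fingers move at their own pace and stop on an object; the grip force is fixed at half the most. Time passes only in rows, so rows that repeat a pose let the fingers close. It gives the time, the measured TCP pose, the force and the opening at its end, in the units of the state.
- readout.sense(): the state, without advancing time (a new reading comes with each control period).
- snapshot(name): name is "side" or "top"; returns the picture (384x512x3 uint8, red, green, blue); there is no depth.
- camera_model(name): a dict with "K" (3x3 intrinsics, pixels), "R" (3x3) and "t" (3): a world point X has camera coordinates R X + t. Camera axes: x right, y down, z forward; pixel columns grow to the right and rows downward; lengths in mm; the calibration is good to about 2 mm. A picture is of the moment at which its call begins. camera_model takes no time and is no camera call.
- ticket.hand_in(): hands the job in, once; it reports no verdict.
Trained networks look in the newest picture that a camera, given by its name, has taken for a name from the list of things; names that differ only in an ending like _2 or _b are one class to them, and where a whole thing is asked for, a point or a joint stands for the part that bears it (a point fixed in the world has none). Each returns a list of dicts, best first, with "conf" (0 to 1); they miss things now and then, are a little off and sometimes report something else, mostly with a low value. They report only what shows in the picture. A call takes as long as a camera call.
- spotter.regions_of(camera, label): "region" (384x512 bool, what is visible of it).
- spotter.tip_of(camera, label): "location" ([x, y, z] in mm, in world coordinates, good to about 4 mm: a listed point, or the origin of a listed thing).
The state is a dict: "t": time; "joint_positions": joint angles; "joint_velocities": joint speeds; "effort": joint torques, N m; "eef_pos": TCP position; "eef_rot": TCP orientation; "force": force on the tool from outside, world axes, zero at the start; "ft_torque": the same for the moment, N m; "finger_gap": finger opening in mm.
Only numpy, scipy, OpenCV 4.12 (cv2) and the standard library are available. Lean on these libraries where they do the work, as an engineer would, in place of code of your own. Each camera call takes 0.05 s, during which the arm holds its last target.

## Working session

There is one attempt and no reset: what is moved stays moved. The work goes in short steps, Python scripts to look and compute and a shell command to move; the robot and the scene stay as the last step left them, time stands still between calls to the robot, and variables do not carry over. Pictures are saved under pics/ and viewed, and the job is handed in when it is done.

```bash
ls; mkdir -p pics; python3 - <<'E'
from cell import readout, snapshot, camera_model, ticket, spotter
import cv2,numpy as np
print(readout.sense())
for n in("side","top"):
    im=snapshot(n); cv2.imwrite(f"pics/{n}0.png",im[:,:,::-1]); m=camera_model(n); print(n,np.round(m["K"],1).tolist(),np.round(m["R"],3).tolist(),np.round(m["t"],1))
    for l in ["jar_left_mid","jar_left_lid","jar_mid_mid","jar_mid_lid","jar_right_mid","jar_right_lid","rack","fork_seat","sample_pot","vial_d"]:
        r=spotter.tip_of(n,l); print(n,l,[(np.round(q["location"]),round(q["conf"],2)) for q in r[:3]])
print(readout.sense()["t"])
E
```

```text
pics
{'t': 0.0, 'joint_positions': array([ 1.14791757e+00,  3.59489809e-01,  1.51141002e+00,  3.99567797e-06,
        1.27249827e+00, -1.15106133e-01]), 'joint_velocities': array([ 1.57425624e-04,  1.67189860e-03,  1.21058100e-03, -2.63125674e-04,
        7.38735790e-06, -5.46338595e-04]), 'effort': array([-2.97340528e-03, -5.15366364e+01, -2.70722508e+01,  6.69761770e-02,
        3.48846079e-02, -1.02880304e-04]), 'eef_pos': array([181.49069701, 571.17962229, 221.8271698 ]), 'eef_rot': array([-2.41749071e-04,  1.53280188e-01,  9.88182356e-01, -8.69755689e-04]), 'force': array([-0.6018946 , -0.07232494,  0.76493615]), 'ft_torque': array([ 0.01329898, -0.0094676 ,  0.0237493 ]), 'finger_gap': 87.62291973010913}
side [[433.3, 0.0, 256.6], [0.0, 433.3, 188.6], [0.0, 0.0, 1.0]] [[0.986, -0.166, 0.021], [-0.084, -0.601, -0.795], [0.145, 0.782, -0.606]] [-513.4  -36.6 1041.9]
side jar_left_mid [(array([ 466., -108.,   57.]), 0.55), (array([ 407., -196.,   -1.]), 0.45)]
side jar_left_lid [(array([ 494., -128.,   46.]), 0.78)]
side jar_mid_mid [(array([ 411., -193.,   52.]), 0.81)]
side jar_
[... 633 characters left out ...]
, [0.206, -0.126, -0.97]] [ 47.  565.4 821.4]
top jar_left_mid [(array([ 462., -112.,   47.]), 0.65)]
top jar_left_lid [(array([ 498., -133.,   55.]), 0.67)]
top jar_mid_mid [(array([ 412., -186.,   50.]), 0.97)]
top jar_mid_lid [(array([ 450., -213.,   52.]), 0.67), (array([ 499., -133.,   53.]), 0.44), (array([ 361., -279.,   52.]), 0.43)]
top jar_right_mid [(array([ 356., -277.,   53.]), 0.71)]
top jar_right_lid [(array([ 395., -299.,   52.]), 0.84)]
top rack [(array([ 412., -191.,    1.]), 0.83)]
top fork_seat [(array([ 529., -284.,  112.]), 0.91)]
top sample_pot [(array([603., -88.,  -2.]), 0.94)]
top vial_d [(array([ 435., -399.,   -2.]), 0.7), (array([ 463., -111.,   51.]), 0.22)]
1.1
```

View pics/side0.png

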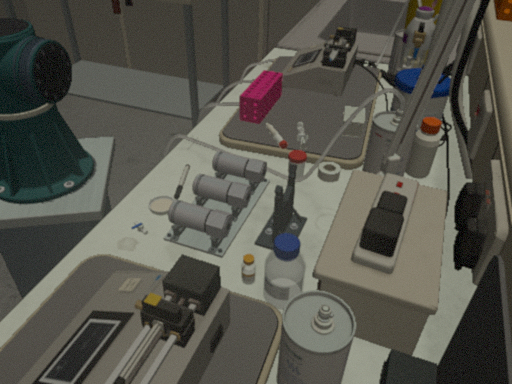

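View pics/top0.png

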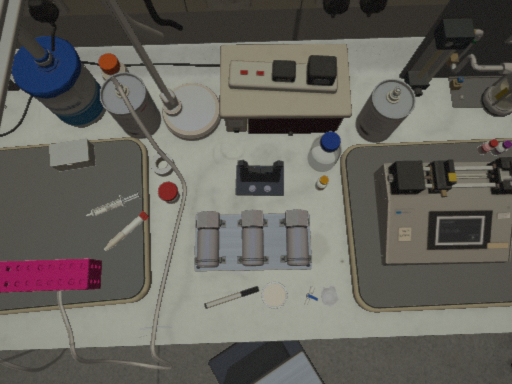

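```bash
cat > h.py <<'E'
import numpy as np
from cell import readout, snapshot, camera_model, ticket, spotter
from scipy.spatial.transform import Rotation as Ro
import cv2
def rot(s): 
    q=s["eef_rot"]; return Ro.from_quat([q[1],q[2],q[3],q[0]])
def st():
    s=readout.sense(); R=rot(s).as_matrix()
    print("t %.2f"%s["t"],"pos",np.round(s["eef_pos"],1),"q",np.round(s["joint_positions"],3),"gap %.1f"%s["finger_gap"],"F",np.round(s["force"],2),"T",np.round(s["ft_torque"],3))
    print(" toolF",np.round(R.T@s["force"],2),"toolT",np.round(R.T@s["ft_torque"],3),"xdir",np.round(R[:,0],3),"y-ang %.2f"%np.degrees(np.arctan2(R[1,1],R[0,1])), "tiltz",np.round(R[:,2],3))
    return s
def go(target,yang=None):
    s=st();R=rot(s).as_matrix()
    d=R.T@(np.array(target,float)-s["eef_pos"]); print(" shift tool",np.round(d,1))
    if yang is not None: print(" twist",np.round(np.radians(np.degrees(np.arctan2(R[1,1],R[0,1]))-yang),4))
def onplane(cam,u,v,z):
    m=camera_model(cam);K,R,t=map(np.array,(m["K"],m["R"],m["t"]))
    r=R.T@np.linalg.inv(K)@[u,v,1];c=-R.T@t; return c+r*(z-c[2])/r[2]
def proj(cam,X):
    m=camera_model(cam);p=np.array(m["K"])@(np.array(m["R"])@np.array(X,float)+np.array(m["t"]));return p[:2]/p[2]
E
python3 - <<'E'
from h import *
print(onplane("top",190,112,0),onplane("side",390,172,0))
P=dict(l=[(466,-108),(462,-112)],m=[(411,-193),(412,-186)],r=[(362,-275),(356,-277)])
L=dict(l=[(494,-128),(498,-133)],m=[(443,-216),(450,-213)],r=[(396,-297),(395,-299)])
pm={k:np.mean(v,0) for k,v in P.items()}; lm={k:np.mean(v,0) for k,v in L.items()}
c=np.mean(list(pm.values()),0); yd=pm['l']-pm['r']; xd=sum(lm[k]-pm[k] for k in pm)
print(c,np.degrees(np.arctan2(*yd[::-1])),np.degrees(np.arctan2(*xd[::-1])),np.linalg.norm(yd))
# enlarge
for n in("top","side"):
    im=cv2.imread(f"pics/{n}0.png")
    crop=im[140:280,180:330] if n=="top" else im[130:260,150:330]
    cv2.imwrite(f"pics/{n}0z.png",cv2.resize(crop,None,fx=5 if n=="top" else 4.4,fy=4.2 if n=="top" else 4.4,interpolation=cv2.INTER_CUBIC))
E
python3 -m inch --help
```

```text
[ 768.12771648 -230.18718949    0.        ] [ 838.95638517 -109.43847492    0.        ]
[ 411.5        -191.83333333] 57.685414291658766 -33.11134196037203 196.42046736529267invalid input: not JSON, or not a number
```

View pics/top0z.png

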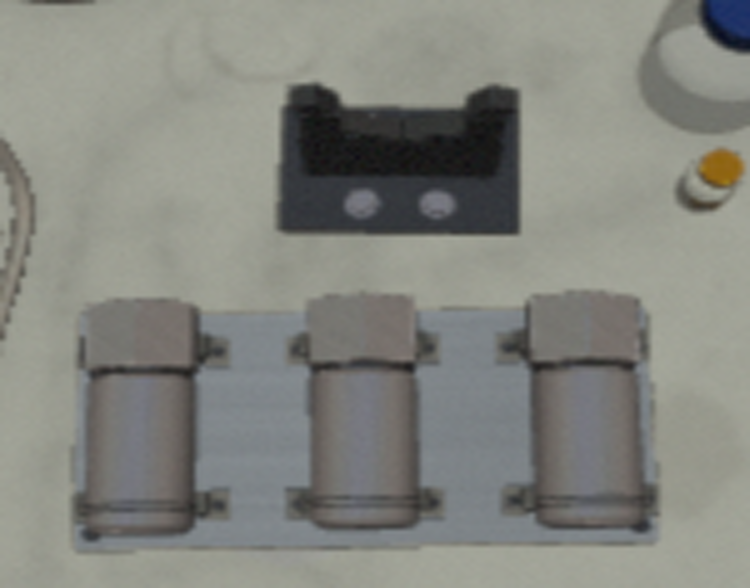

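View pics/side0z.png

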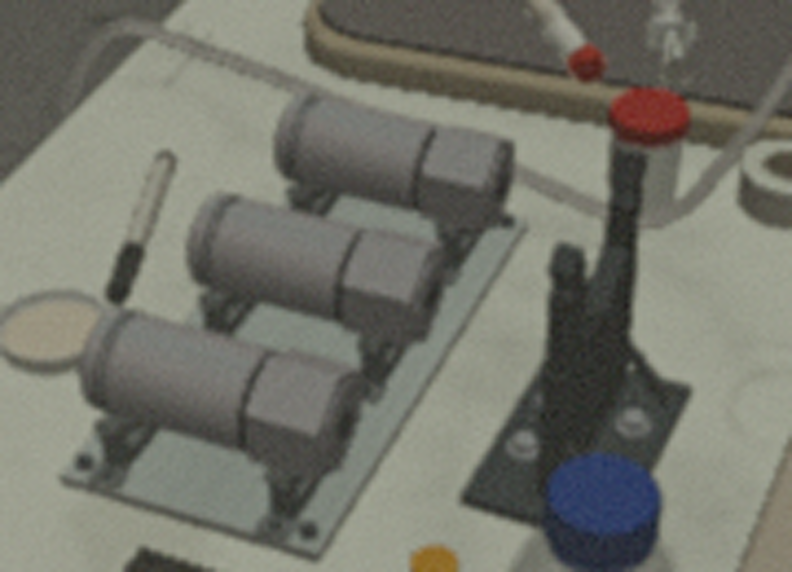

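```bash
python3 - <<'E'
from h import *
f=lambda u,v,z:onplane("top",180+u/5,140+v/4.2,z)
def ang(a,b): d=a-b; return np.degrees(np.arctan2(d[1],d[0]))
a,b=f(280,232,5),f(518,234,5); print(a,b,np.linalg.norm(a-b),ang(a,b))
a,b=f(313,88,147),f(493,88,147); print(a,b,(a+b)/2,np.linalg.norm(a-b),ang(a,b))
a,b=f(74,549,8),f(657,542,8); print("rackfront",a,b,np.linalg.norm(a-b),ang(a,b))
a,b=f(79,312,8),f(648,305,8); print("rackback",a,b,np.linalg.norm(a-b),ang(a,b))
import itertools
R=spotter.regions_of("top","fork_seat"); print([(r["conf"],r["region"].sum()) for r in R][:3])
for l in("rack",):
  r=spotter.regions_of("top",l)[0]["region"].astype(np.uint8); print(cv2.minAreaRect(cv2.findNonZero(r)))
go([464,-110,222],57.5)
E
```

```text
[ 521.64112696 -216.81620969    5.        ] [ 460.78553081 -312.4114084     5.        ] 113.32186725830542 57.519300658076716
[ 545.77504059 -255.12496678  147.        ] [ 506.57296399 -318.1006454   147.        ] [ 526.17400229 -286.61280609  147.        ] 74.18044828524013 58.09792198638071
rackfront [420.43566657 -46.33373318   8.        ] [ 283.88279841 -272.92262134    8.        ] 264.55473920986896 58.92490310400749
rackback [ 531.69042922 -112.76598743    8.        ] [ 393.95818264 -341.63179746    8.        ] 267.11370377662587 58.960323619920175
[(0.94, np.int64(1575)), (0.58, np.int64(373))]
((251.72808837890625, 241.8610076904297), (56.81641387939453, 116.47845458984375), 88.8982925415039)
t 1.20 pos [181.7 571.8 222.6] q [ 1.148  0.359  1.51  -0.     1.273 -0.115] gap 87.8 F [0.04 0.81 0.51] T [0.018 0.016 0.007]
 toolF [ 0.2   0.78 -0.51] toolT [-0.013  0.02  -0.007] xdir [-0.953  0.303  0.   ] y-ang 72.37 tiltz [-0. -0. -1.]
 shift tool [-475.5 -564.2    0.7]
 twist 0.2595
```

```bash
python3 -m inch '[{"x":-40,"y":-47,"twist":0.05},{"x":-80,"y":-94,"twist":0.1},{"x":-120,"y":-141,"twist":0.15},{"x":-160,"y":-188,"twist":0.2},{"x":-200,"y":-235,"twist":0.245}]'; python3 -c "
from h import *
go([464,-110,222],58.3)"
```

```text
t 1.20 pos [181.7 571.8 222.6] q [ 1.148  0.359  1.51  -0.     1.273 -0.115] gap 87.8 F [0.04 0.81 0.51] T [0.018 0.016 0.007]
 toolF [ 0.2   0.78 -0.51] toolT [-0.013  0.02  -0.007] xdir [-0.953  0.303  0.   ] y-ang 72.37 tiltz [-0. -0. -1.]
 shift tool [-475.5 -564.2    0.7]
 twist 0.2455validation failed for argument at $[0]...
```

```bash
python3 -m inch '[{"grip":87,"x":-40,"y":-47,"z":0,"twist":0.05},{"grip":87,"x":-80,"y":-94,"z":0,"twist":0.1},{"grip":87,"x":-120,"y":-141,"z":0,"twist":0.15},{"grip":87,"x":-160,"y":-188,"z":0,"twist":0.2},{"grip":87,"x":-200,"y":-235,"z":0,"twist":0.245}]'; python3 -c "
from h import *
go([464,-110,222],58.3)"
```

```text
t: 1.82
eef_pos: [301.8, 285.6, 222.9]
eef_rot: [0.0, 0.273, 0.962, 0.0]
force: [0.9, 0.2, 0.4]
finger_gap: 86.8
t 1.82 pos [301.8 285.6 222.9] q [ 0.592  0.087  1.881 -0.     1.173 -0.425] gap 86.8 F [0.91 0.2  0.44] T [-0.006  0.027 -0.019]
 toolF [-0.67  0.64 -0.44] toolT [0.019 0.02  0.019] xdir [-0.851  0.526 -0.001] y-ang 58.28 tiltz [ 0.001  0.    -1.   ]
 shift tool [-346.  -251.3    1. ]
 twist -0.0004
```

```bash
python3 -m inch '[{"grip":87,"x":-50,"y":-36,"z":0,"twist":0},{"grip":87,"x":-100,"y":-72,"z":0,"twist":0},{"grip":87,"x":-150,"y":-108,"z":0,"twist":0},{"grip":87,"x":-200,"y":-144,"z":0,"twist":0},{"grip":87,"x":-250,"y":-180,"z":0,"twist":0}]'; python3 -m inch '[{"grip":87,"x":-48,"y":-35,"z":0,"twist":0},{"grip":87,"x":-96,"y":-71,"z":0,"twist":0},{"grip":87,"x":-96,"y":-71,"z":-62,"twist":0},{"grip":87,"x":-96,"y":-71,"z":-124,"twist":0},{"grip":87,"x":-96,"y":-71,"z":-186,"twist":0}]'; python3 -c "
from h import *
go([464,-110,222],58.3)"
```

```text
t: 2.45
eef_pos: [420.1, 0.7, 223.1]
eef_rot: [0.001, 0.273, 0.962, 0.0]
force: [1.0, 1.0, 0.0]
finger_gap: 87.0
t: 3.08
eef_pos: [463.6, -108.3, 410.6]
eef_rot: [-0.0, 0.273, 0.962, -0.0]
force: [1.2, 0.4, 0.3]
finger_gap: 86.9
t 3.08 pos [ 463.6 -108.3  410.6] q [-0.375  0.051  1.457 -0.     1.633 -1.392] gap 86.9 F [1.16 0.39 0.26] T [-0.054 -0.094  0.021]
 toolF [-0.78  0.95 -0.26] toolT [-0.003 -0.108 -0.021] xdir [-0.851  0.526  0.   ] y-ang 58.28 tiltz [-0. -0. -1.]
 shift tool [ -1.3  -1.2 188.6]
 twist -0.0003
```

```bash
python3 -m inch '[{"grip":87,"x":0,"y":0,"z":-300,"twist":0},{"grip":87,"x":0,"y":0,"z":-300,"twist":0},{"grip":87,"x":0,"y":0,"z":-300,"twist":0},{"grip":87,"x":0,"y":0,"z":-300,"twist":0},{"grip":87,"x":0,"y":0,"z":-300,"twist":0}]'; python3 -c "
from h import *
st()"; python3 -m inch '[{"grip":87,"x":0,"y":0,"z":-300,"twist":0},{"grip":87,"x":0,"y":0,"z":-300,"twist":0},{"grip":87,"x":0,"y":0,"z":-300,"twist":0},{"grip":87,"x":0,"y":0,"z":-300,"twist":0}]'; python3 -c "
from h import *
st()"
```

```text
t: 3.7
eef_pos: [463.3, -107.8, 711.5]
eef_rot: [0.001, 0.273, 0.962, -0.0]
force: [0.3, 0.2, -0.2]
finger_gap: 87.1
t 3.70 pos [ 463.3 -107.8  711.5] q [-0.374  0.131  0.672 -0.     2.336 -1.392] gap 87.1 F [ 0.26  0.18 -0.18] T [-0.009 -0.012  0.009]
 toolF [-0.12  0.29  0.18] toolT [ 0.001 -0.015 -0.009] xdir [-0.851  0.525 -0.003] y-ang 58.33 tiltz [ 0.003 -0.001 -1.   ]
t: 4.2
eef_pos: [399.8, -92.5, 837.2]
eef_rot: [0.011, 0.273, 0.962, 0.001]
force: [0.2, -0.3, -1.2]
finger_gap: 87.1
t 4.20 pos [399.8 -92.5 837.2] q [-0.4    0.197  0.214  0.011  2.708 -1.408] gap 87.1 F [ 0.16 -0.34 -1.16] T [ 0.034 -0.002 -0.06 ]
 toolF [-0.29 -0.22  1.17] toolT [-0.029  0.016  0.061] xdir [-0.851  0.525 -0.022] y-ang 58.33 tiltz [ 0.022 -0.005 -1.   ]
```

```bash
python3 -m inch '[{"grip":87,"x":0,"y":0,"z":300,"twist":0},{"grip":87,"x":0,"y":0,"z":300,"twist":0},{"grip":87,"x":0,"y":0,"z":300,"twist":0},{"grip":87,"x":0,"y":0,"z":300,"twist":0},{"grip":87,"x":0,"y":0,"z":300,"twist":0}]'; python3 -c "
from h import *
go([464,-110,222],58.3)"
```

```text
t: 4.82
eef_pos: [407.0, -93.9, 537.9]
eef_rot: [0.011, 0.273, 0.962, 0.001]
force: [0.6, 0.1, -0.4]
finger_gap: 87.0
t 4.83 pos [407.  -93.9 537.9] q [-0.397 -0.07   1.291  0.005  1.898 -1.413] gap 87.0 F [ 0.6   0.07 -0.35] T [-0.052  0.021 -0.01 ]
 toolF [-0.47  0.37  0.36] toolT [ 0.056 -0.009  0.008] xdir [-0.851  0.525 -0.021] y-ang 58.35 tiltz [ 0.022 -0.004 -1.   ]
 shift tool [-50.3  13.8 317.1]
 twist 0.0008
```

```bash
python3 - <<'E'
from h import *
from scipy.optimize import least_squares
def tri(a,b):
    f=lambda X:np.r_[proj("top",X)-a,proj("side",X)-b]
    r=least_squares(f,[500,-300,100]);return np.round(r.x),np.round(r.fun,1)
# bottle blue cap top centre
print("bottle",tri((331,141),(287,243)))
print("vial cap",tri((324,181),(249,259)))
print("white can top",tri((393,92),(320,318)))
# box top front-right corner/left corner: top (348,112)?, side (320,245)
for z in (0,60,100,130): print(z,np.round(onplane("top",222,115,z)),np.round(onplane("top",349,115,z)))
print("box side corner",tri((349,117),(318,247)), tri((222,117),(352,176)))
c=np.array([526,-286.6]);x=np.array([.851,-.525]);y=np.array([.525,.851])
for n,p in dict(bottle=(0,0)).items(): pass
for s in (30,37): 
  for sg in(1,-1): print(s*sg,c+y*s*sg,proj("top",[*(c+y*s*sg),147]),proj("side",[*(c+y*s*sg),147]))
go([463.5,-109,180],58.3)
E
```

```text
bottle (array([ 492., -442.,  127.]), array([-0.4, -0.8, -0.6,  0.1]))
vial cap (array([ 437., -400.,   55.]), array([-0.7, -1.2, -1. ,  0.2]))
white can top (array([ 499., -606.,  154.]), array([ 1.4,  2.8,  1.8, -0.4]))
0 [ 718. -295.    0.] [ 549. -566.    0.]
60 [ 693. -285.   60.] [ 535. -539.   60.]
100 [ 676. -279.  100.] [ 525. -521.  100.]
130 [ 663. -274.  130.] [ 518. -508.  130.]
box side corner (array([ 519., -493.,  162.]), array([-2.7, -5.4, -4.1,  1.1])) (array([ 662., -273.,  121.]), array([ 0.1,  0.1,  0.1, -0. ]))
30 [ 541.75 -261.07] [246.08042077 161.08006141] [291.83819301 166.54282309]
-30 [ 510.25 -312.13] [275.19679448 160.9679986 ] [281.3500393  183.73205706]
37 [ 545.425 -255.113] [242.68369798 161.09313468] [292.98877819 164.65710722]
-37 [ 506.575 -318.087] [278.59389224 160.95492388] [280.04823439 185.8656098 ]
t 4.83 pos [407.  -93.9 537.9] q [-0.397 -0.07   1.291  0.005  1.898 -1.413] gap 87.0 F [ 0.6   0.07 -0.35] T [-0.052  0.021 -0.01 ]
 toolF [-0.47  0.37  0.36] toolT [ 0.056 -0.009  0.008] xdir [-0.851  0.525 -0.021] y-ang 58.35 tiltz [ 0.022 -0.004 -1.   ]
 shift tool [-48.5  14.  359.1]
 twist 0.0008
```

```bash
python3 - <<'E'
import cv2
im=cv2.imread("pics/side0.png"); cv2.imwrite("pics/s0b.png",cv2.resize(im[140:384,220:460],None,fx=2.4,fy=2.4,interpolation=cv2.INTER_CUBIC))
im=cv2.imread("pics/top0.png"); cv2.imwrite("pics/t0b.png",cv2.resize(im[20:220,160:420],None,fx=2.9,fy=2.9,interpolation=cv2.INTER_CUBIC))
E
```

```text
(no output)
```

View pics/s0b.png

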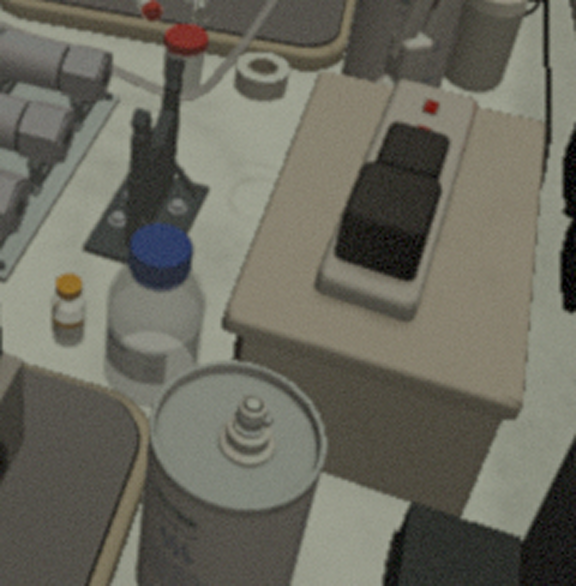

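View pics/t0b.png

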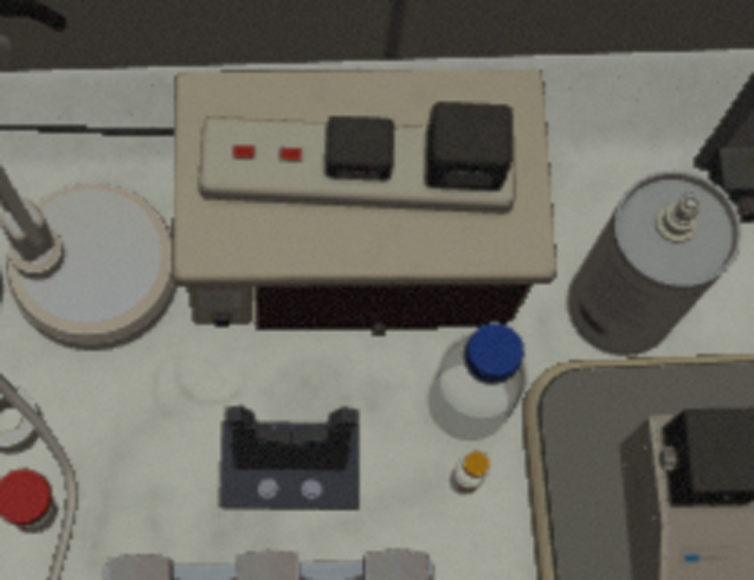

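```bash
python3 -m inch '[{"grip":87,"x":-12,"y":3.5,"z":62,"twist":0},{"grip":87,"x":-25,"y":7,"z":124,"twist":0},{"grip":87,"x":-36,"y":10,"z":186,"twist":0},{"grip":87,"x":-46,"y":14,"z":247,"twist":0},{"grip":87,"x":-48,"y":14,"z":309,"twist":0}]'; python3 -m inch '[{"grip":87,"x":0,"y":0,"z":50,"twist":0}]'; python3 -c "
from h import *
im=snapshot('top');cv2.imwrite('pics/t1.png',cv2.resize(im[120:280,150:350,::-1],None,fx=3.5,fy=3.5))
for l in ['jar_left_mid','jar_left_lid']:
  for n in ('top','side'):
    if n=='side' and l=='jar_left_mid': snapshot('side')
    print(n,[(np.round(q['location'],1),round(q['conf'],2)) for q in spotter.tip_of(n,l)[:2]])
go([463.5,-109,33],58.3)"
```

```text
t: 5.45
eef_pos: [463.3, -108.9, 231.4]
eef_rot: [0.012, 0.273, 0.962, 0.001]
force: [0.4, 0.0, 0.2]
finger_gap: 87.2
t: 5.58
eef_pos: [463.2, -108.7, 180.7]
eef_rot: [0.01, 0.273, 0.962, 0.001]
force: [0.5, -0.4, 0.3]
finger_gap: 86.8
top []
side [(array([ 463.5, -108.7,   55.4]), 0.69)]
top []
side [(array([ 494.4, -129.6,   46.9]), 0.81)]
t 5.88 pos [ 464.8 -109.4  184.1] q [-0.379  0.213  1.833  0.005  1.071 -1.4  ] gap 86.5 F [ 0.51 -0.85  0.38] T [ 0.016  0.017 -0.061]
 toolF [-0.89 -0.45 -0.37] toolT [-0.003  0.023  0.061] xdir [-0.851  0.525 -0.022] y-ang 58.34 tiltz [ 0.023 -0.005 -1.   ]
 shift tool [  4.7  -1.6 151. ]
 twist 0.0008
```

View pics/t1.png

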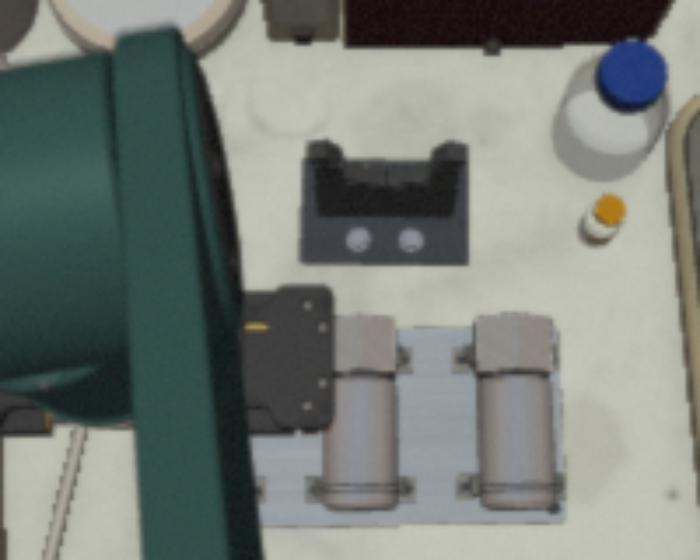

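```bash
python3 -m inch '[{"grip":87,"x":2,"y":-1,"z":60,"twist":0},{"grip":87,"x":4,"y":-1.5,"z":110,"twist":0},{"grip":87,"x":4.7,"y":-1.5,"z":140,"twist":0},{"grip":87,"x":4.7,"y":-1.5,"z":151,"twist":0}]'; python3 -m inch '[{"grip":40,"x":0,"y":0,"z":0,"twist":0},{"grip":40,"x":0,"y":0,"z":0,"twist":0},{"grip":40,"x":0,"y":0,"z":0,"twist":0},{"grip":40,"x":0,"y":0,"z":0,"twist":0}]'; python3 -c "
from h import *
st()"
```

```text
t: 6.38
eef_pos: [462.0, -108.4, 30.6]
eef_rot: [0.01, 0.273, 0.962, 0.001]
force: [0.3, 0.3, -0.0]
finger_gap: 86.9
t: 6.88
eef_pos: [461.2, -108.1, 30.9]
eef_rot: [0.01, 0.273, 0.962, 0.001]
force: [-0.6, 0.3, 0.7]
finger_gap: 50.5
t 6.88 pos [ 461.2 -108.1   30.9] q [-0.38   0.453  1.989  0.007  0.68  -1.403] gap 50.5 F [-0.62  0.29  0.72] T [-0.101  0.141 -0.045]
 toolF [ 0.66 -0.08 -0.73] toolT [0.16  0.067 0.043] xdir [-0.851  0.525 -0.019] y-ang 58.33 tiltz [ 0.02  -0.003 -1.   ]
```

```bash
python3 -m inch '[{"grip":30,"x":0,"y":0,"z":0,"twist":0},{"grip":30,"x":0,"y":0,"z":0,"twist":0}]'; python3 -c "
from h import *
st()"; python3 -m inch '[{"grip":30,"x":0,"y":0,"z":-15,"twist":0},{"grip":30,"x":0,"y":0,"z":-60,"twist":0},{"grip":30,"x":0,"y":0,"z":-110,"twist":0},{"grip":30,"x":0,"y":0,"z":-150,"twist":0},{"grip":30,"x":0,"y":0,"z":-158,"twist":0}]'; python3 -c "
from h import *
st()"
```

```text
t: 7.12
eef_pos: [460.7, -108.8, 30.8]
eef_rot: [0.01, 0.272, 0.962, 0.0]
force: [-3.1, -4.7, 5.2]
finger_gap: 47.8
t 7.12 pos [ 460.7 -108.8   30.8] q [-0.38   0.453  1.989  0.004  0.681 -1.403] gap 47.8 F [-3.13 -4.74  5.17] T [-0.819  0.568  0.129]
 toolF [ 0.09 -5.64 -5.21] toolT [ 0.992  0.056 -0.147] xdir [-0.852  0.524 -0.018] y-ang 58.41 tiltz [ 0.019 -0.004 -1.   ]
t: 7.75
eef_pos: [458.9, -107.8, 190.1]
eef_rot: [0.011, 0.273, 0.962, 0.001]
force: [1.5, -0.1, -4.7]
finger_gap: 48.2
t 7.75 pos [ 458.9 -107.8  190.1] q [-0.381  0.198  1.837  0.005  1.084 -1.401] gap 48.2 F [ 1.54 -0.14 -4.68] T [-0.006  0.004 -0.007]
 toolF [-1.29  0.65  4.72] toolT [0.008 0.    0.007] xdir [-0.851  0.525 -0.021] y-ang 58.33 tiltz [ 0.023 -0.004 -1.   ]
```

```bash
python3 -m inch '[{"grip":30,"x":-20,"y":-28,"z":-5,"twist":0.18},{"grip":30,"x":-40,"y":-56,"z":-10,"twist":0.36},{"grip":30,"x":-60,"y":-84,"z":-12,"twist":0.54},{"grip":30,"x":-80,"y":-110,"z":-12,"twist":0.72},{"grip":30,"x":-95,"y":-130,"z":-12,"twist":0.9}]'; python3 -c "
from h import *
go([482.3,-353.6,200],-32)"
```

```text
t: 8.38
eef_pos: [469.0, -268.5, 198.3]
eef_rot: [0.006, 0.667, 0.745, 0.005]
force: [0.1, -0.6, -4.3]
finger_gap: 48.1
t 8.38 pos [ 469.  -268.5  198.3] q [-0.654  0.291  1.681  0.01   1.157 -0.769] gap 48.1 F [ 0.14 -0.63 -4.25] T [-0.122  0.087  0.069]
 toolF [-0.63  0.01  4.25] toolT [ 0.1   -0.111 -0.071] xdir [-0.111  0.994 -0.002] y-ang 6.38 tiltz [ 0.016 -0.001 -1.   ]
 shift tool [-86.1   3.7  -1.5]
 twist 0.6699
```

```bash
python3 -m inch '[{"grip":30,"x":-30,"y":2,"z":0,"twist":0.18},{"grip":30,"x":-60,"y":3,"z":0,"twist":0.36},{"grip":30,"x":-82,"y":3.5,"z":0,"twist":0.54},{"grip":30,"x":-86,"y":3.7,"z":0,"twist":0.67},{"grip":30,"x":-86,"y":3.7,"z":0,"twist":0.67}]'; python3 -c "
from h import *
s=go([482.3,-353.6,152],-32)
for n in('top','side'):
  im=snapshot(n); c=im[120:280,200:360] if n=='top' else im[100:300,200:360]
  cv2.imwrite(f'pics/{n}2.png',cv2.resize(c[:,:,::-1],None,fx=3,fy=3))"
```

```text
t: 9.0
eef_pos: [482.8, -352.3, 198.6]
eef_rot: [0.004, 0.873, 0.488, 0.007]
force: [0.7, -0.3, -4.3]
finger_gap: 47.6
t 9.00 pos [ 482.8 -352.3  198.6] q [-0.753  0.371  1.555  0.011  1.204 -0.205] gap 47.6 F [ 0.65 -0.29 -4.3 ] T [-0.07   0.16   0.024]
 toolF [0.06 0.65 4.31] toolT [ 0.1   -0.143 -0.025] xdir [0.524 0.852 0.008] y-ang -31.60 tiltz [ 0.015  0.    -1.   ]
 shift tool [-1.8 -0.4 46.6]
 twist 0.007
```

View pics/top2.png

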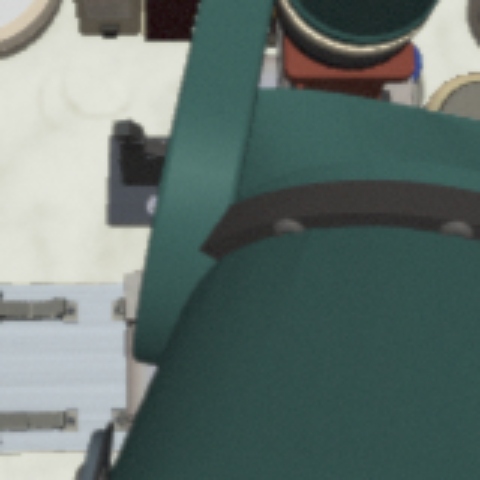

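View pics/side2.png

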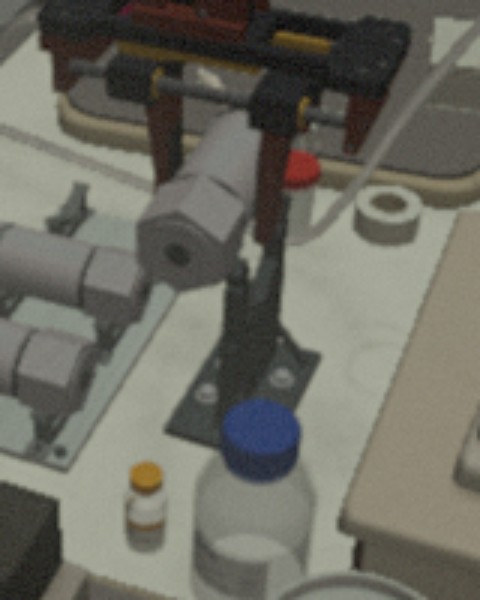

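```bash
python3 -c "
from h import *
for X in ([460,-389,217],[482.3,-353.6,217],[505,-317,217],[506.6,-318,147],[506.6,-318,190]): print(X,proj('side',X))"
```

```text
[460, -389, 217] [262.68729749 179.55719128]
[482.3, -353.6, 217] [272.33088254 165.71024475]
[505, -317, 217] [281.24445705 152.63238237]
[506.6, -318, 147] [280.05174859 185.83557195]
[506.6, -318, 190] [281.39697326 166.032543  ]
```

```bash
python3 -m inch '[{"grip":30,"x":-2,"y":0,"z":35,"twist":0},{"grip":30,"x":-2,"y":0,"z":45,"twist":0},{"grip":30,"x":-2,"y":0,"z":50,"twist":0}]'; python3 -c "
from h import *
st()";python3 -m inch '[{"grip":30,"x":0,"y":0,"z":4,"twist":0},{"grip":30,"x":0,"y":0,"z":8,"twist":0},{"grip":30,"x":0,"y":0,"z":12,"twist":0}]'; python3 -c "
from h import *
s=st()
for n in('side',):
  im=snapshot(n); c=im[100:260,200:360]
  cv2.imwrite(f'pics/{n}3.png',cv2.resize(c[:,:,::-1],None,fx=3,fy=3))"
```

```text
t: 9.48
eef_pos: [483.5, -354.0, 150.6]
eef_rot: [0.005, 0.873, 0.488, 0.007]
force: [-1.1, 1.0, -0.7]
finger_gap: 48.0
t 9.47 pos [ 483.5 -354.   150.6] q [-0.754  0.422  1.607  0.012  1.1   -0.209] gap 48.0 F [-1.09  0.95 -0.66] T [0.299 0.281 0.11 ]
 toolF [ 0.24 -1.43  0.64] toolT [ 0.397  0.11  -0.105] xdir [0.523 0.852 0.008] y-ang -31.56 tiltz [ 0.017 -0.002 -1.   ]
t: 9.85
eef_pos: [483.8, -356.7, 141.2]
eef_rot: [0.008, 0.873, 0.488, 0.006]
force: [-7.4, -3.4, 5.3]
finger_gap: 47.7
t 9.85 pos [ 483.8 -356.7  141.2] q [-0.755  0.432  1.615  0.009  1.075 -0.209] gap 47.7 F [-7.36 -3.39  5.35] T [-0.298  1.076  0.227]
 toolF [-6.71 -4.39 -5.46] toolT [ 0.762 -0.812 -0.24 ] xdir [0.523 0.852 0.004] y-ang -31.56 tiltz [ 0.019 -0.007 -1.   ]
```

View pics/side3.png

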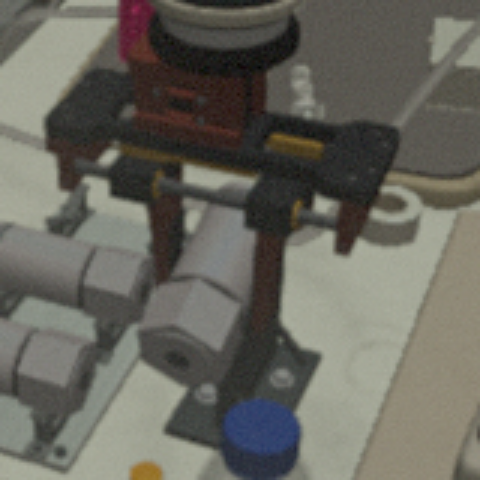

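```bash
python3 -m inch '[{"grip":30,"x":0,"y":0,"z":4,"twist":0},{"grip":30,"x":0,"y":0,"z":7,"twist":0}]'; python3 -c "
from h import *
st()"; python3 -m inch '[{"grip":30,"x":0,"y":0,"z":-45,"twist":0},{"grip":30,"x":0,"y":0,"z":-80,"twist":0},{"grip":30,"x":0,"y":0,"z":-80,"twist":0},{"grip":30,"x":0,"y":0,"z":-80,"twist":0}]'; python3 -c "
from h import *
s=st()
for n in('side',):
  im=snapshot(n); c=im[80:240,200:360]
  cv2.imwrite(f'pics/{n}4.png',cv2.resize(c[:,:,::-1],None,fx=3,fy=3))
  for l in ('jar_left_mid','jar_left_lid'): print([(np.round(q['location'],1),round(q['conf'],2)) for q in spotter.tip_of(n,l)[:3]])
st()"
```

```text
t: 10.15
eef_pos: [484.0, -357.5, 134.4]
eef_rot: [0.008, 0.873, 0.488, 0.006]
force: [-6.7, -4.9, 4.8]
finger_gap: 47.4
t 10.15 pos [ 484.  -357.5  134.4] q [-0.756  0.441  1.621  0.008  1.06  -0.209] gap 47.4 F [-6.75 -4.94  4.84] T [-0.55   1.159  0.146]
 toolF [-7.73 -3.06 -4.93] toolT [ 0.701 -1.072 -0.165] xdir [0.523 0.852 0.003] y-ang -31.57 tiltz [ 0.019 -0.008 -1.   ]
t: 10.65
eef_pos: [482.4, -354.0, 211.3]
eef_rot: [0.005, 0.873, 0.488, 0.007]
force: [-0.4, 1.1, -5.1]
finger_gap: 48.2
t 10.65 pos [ 482.4 -354.   211.3] q [-0.756  0.358  1.542  0.011  1.227 -0.207] gap 48.2 F [-0.44  1.12 -5.14] T [-0.026  0.18   0.023]
 toolF [ 0.68 -1.05  5.13] toolT [ 0.14  -0.116 -0.024] xdir [0.524 0.852 0.008] y-ang -31.62 tiltz [ 0.018 -0.002 -1.   ]
[(array([ 483.3, -355.4,  237.9]), 0.73)]
[(array([ 460.3, -388. ,  212.8]), 0.87)]
t 10.80 pos [ 481.8 -353.6  210.3] q [-0.756  0.359  1.542  0.011  1.228 -0.207] gap 47.7 F [-1.11 -0.34 -4.81] T [ 0.007  0.059 -0.07 ]
 toolF [-0.91 -0.83  4.79] toolT [ 0.053 -0.026  0.07 ] xdir [0.524 0.852 0.008] y-ang -31.63 tiltz [ 0.016 -0.    -1.   ]
```

View pics/side4.png

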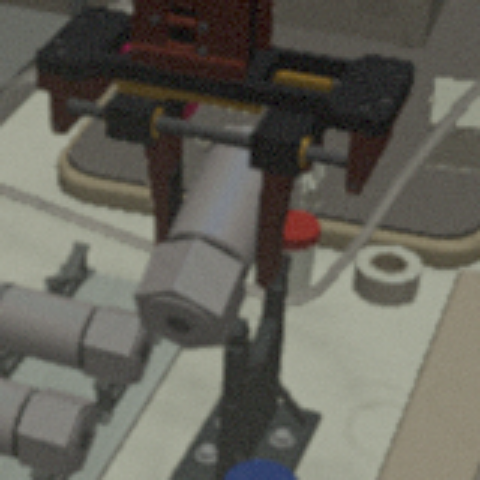

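```bash
python3 -c "
from h import *
for c,t in (((482.6,-353,217.6),0),((482,-354,229.8),15),((482,-354,229.8),20),((482,-354,229.8),25),((482,-354,229.8),30)):
  a=np.radians(t); print(t,proj('side',np.array(c)+61*np.array([-.525*np.cos(a),-.851*np.cos(a),-np.sin(a)])),proj('side',np.array(c)+59*np.array([-.525*np.cos(a),-.851*np.cos(a),-np.sin(a)])))
go([526-2*.851+80*.525,-286.6+1.05+80*.851,212],-32)"
```

```text
0 [258.45498804 185.85628562] [258.94446212 185.13359659]
15 [258.63005002 187.40660639] [259.10891662 186.43819895]
20 [258.93783863 189.46142755] [259.4032154 188.4287199]
25 [259.34906661 191.250954  ] [259.79745588 190.16411168]
30 [259.85819307 192.76531618] [260.28638921 191.63463938]
t 10.80 pos [ 481.8 -353.6  210.3] q [-0.756  0.359  1.542  0.011  1.228 -0.207] gap 47.7 F [-1.11 -0.34 -4.81] T [ 0.007  0.059 -0.07 ]
 toolF [-0.91 -0.83  4.79] toolT [ 0.053 -0.026  0.07 ] xdir [0.524 0.852 0.008] y-ang -31.63 tiltz [ 0.016 -0.    -1.   ]
 shift tool [160.3   0.6  -0.4]
 twist 0.0065
```

```bash
python3 -c "
import cv2
im=cv2.imread('pics/side4.png'); c=im[100:370,110:300]; cv2.imwrite('pics/s4z.png',cv2.resize(c,None,fx=2.2,fy=2.2,interpolation=cv2.INTER_CUBIC))
im=cv2.imread('pics/side2.png'); c=im[90:310,110:300]; cv2.imwrite('pics/s2z.png',cv2.resize(c,None,fx=2.2,fy=2.2,interpolation=cv2.INTER_CUBIC))"
```

```text
(no output)
```

View pics/s4z.png

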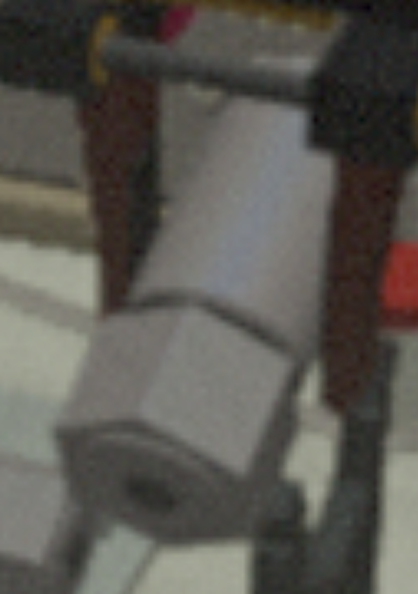

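View pics/s2z.png

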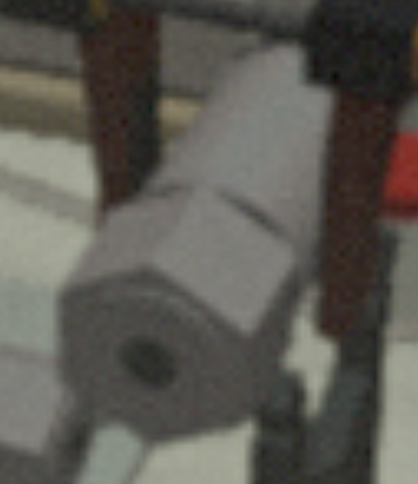

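```bash
cat > fit.py <<'E'
from h import *
from scipy.optimize import least_squares
def fit(obs,g,d,tilt0):
    """obs: dict front_top,seam_top,hole px (side); g: grasp pt xyz; d: horizontal lid dir. fit pitch, dz, slide"""
    d=np.array(d,float);d/=np.linalg.norm(d)
    def P(p):
        a,dz,sl,dl=p; ax=np.array([d[0]*np.cos(a),d[1]*np.cos(a),np.sin(a)]); up=np.array([-d[0]*np.sin(a),-d[1]*np.sin(a),np.cos(a)])
        lat=np.array([-d[1],d[0],0])
        c=np.array(g)+[0,0,dz]+sl*ax+dl*lat
        return np.r_[proj('side',c+60*ax+27.7*up),proj('side',c+24*ax+27.7*up),proj('side',c+60*ax)]
    o=np.r_[obs[0],obs[1],obs[2]]
    r=least_squares(lambda p:np.r_[(P(p)-o),(p[1:]*[.05,.15,.15])],[tilt0,0,0,0]); return np.degrees(r.x[0]),np.round(r.x[1:],1),np.round(r.fun[:6],1)
E
python3 -c "
from fit import *
f4=lambda u,v:(200+(110+u/2.2)/3,80+(100+v/2.2)/3)
f2=lambda u,v:(200+(110+u/2.2)/3,100+(90+v/2.2)/3)
print(fit([f2(150,268),f2(207,185),f2(147,360)],(482.6,-352.3,217.6),(-.524,-.852),0))
print(fit([f4(133,420),f4(183,303),f4(150,490)],(482,-353.8,229.8),(-.524,-.852),-.3))"
```

```text
(np.float64(-0.931586781678458), array([ 0.6, -1. ,  0.2]), array([-0. , -0.3, -0. , -0.2,  0.1,  0.5]))
(np.float64(-20.659855785875667), array([ 1.6, -0.9, -1.2]), array([-0.1,  0.4,  0.8, -0.4, -0.7,  0.1]))
```

```bash
python3 -m inch '[{"grip":30,"x":1,"y":0,"z":55,"twist":0},{"grip":30,"x":1,"y":0,"z":72,"twist":0},{"grip":30,"x":1,"y":0,"z":79,"twist":0},{"grip":30,"x":1,"y":0,"z":84,"twist":0}]'; python3 -c "
from h import *
st()"; python3 -m inch '[{"grip":30,"x":0,"y":0,"z":-45,"twist":0},{"grip":30,"x":0,"y":0,"z":-85,"twist":0},{"grip":30,"x":0,"y":0,"z":-85,"twist":0},{"grip":30,"x":0,"y":0,"z":-85,"twist":0}]'; python3 -c "
from h import *
s=st()
for n in('side',):
  im=snapshot(n); c=im[100:220,230:320]
  cv2.imwrite(f'pics/{n}5.png',cv2.resize(c[:,:,::-1],None,fx=5,fy=5,interpolation=2))
st()"
```

```text
t: 11.3
eef_pos: [483.4, -354.3, 129.0]
eef_rot: [0.005, 0.873, 0.488, 0.006]
force: [-9.5, -0.8, 5.6]
finger_gap: 47.5
t 11.30 pos [ 483.4 -354.3  129. ] q [-0.753  0.447  1.627  0.01   1.055 -0.207] gap 47.5 F [-9.49 -0.8   5.56] T [0.232 1.386 0.271]
 toolF [-5.62 -7.59 -5.7 ] toolT [ 1.304 -0.524 -0.272] xdir [0.524 0.852 0.006] y-ang -31.57 tiltz [ 0.016 -0.003 -1.   ]
t: 11.8
eef_pos: [482.9, -353.3, 212.7]
eef_rot: [0.005, 0.873, 0.488, 0.007]
force: [-0.3, 0.4, -4.9]
finger_gap: 47.8
t 11.80 pos [ 482.9 -353.3  212.7] q [-0.754  0.357  1.54   0.011  1.23  -0.206] gap 47.8 F [-0.34  0.39 -4.93] T [ 0.018  0.048 -0.007]
 toolF [ 0.11 -0.58  4.92] toolT [ 0.05  -0.009  0.007] xdir [0.524 0.851 0.008] y-ang -31.63 tiltz [ 0.018 -0.002 -1.   ]
t 11.85 pos [ 482.4 -352.9  211.9] q [-0.754  0.358  1.541  0.011  1.23  -0.206] gap 47.8 F [ 0.25 -0.11 -4.88] T [ 0.026  0.087 -0.006]
 toolF [0.   0.2  4.88] toolT [ 0.088 -0.024  0.006] xdir [0.524 0.851 0.008] y-ang -31.63 tiltz [ 0.017 -0.001 -1.   ]
```

View pics/side5.png

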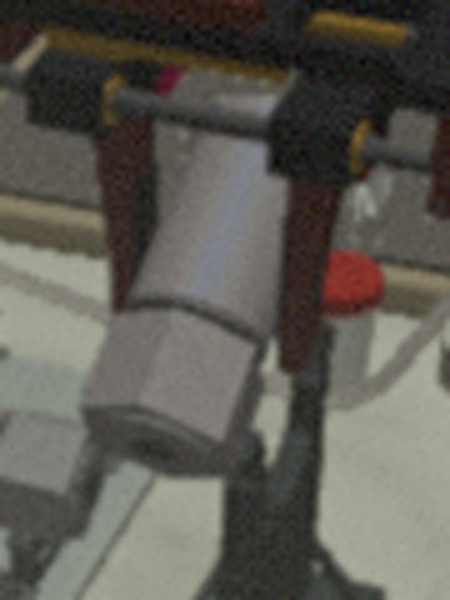

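```bash
python3 -c "
from fit import *
f=lambda u,v:(230+u/5,100+v/5)
print(fit([f(143,408),f(177,307),f(158,450)],(482.3,-353,231),(-.524,-.852),-.3))
go([526-2*.851+80*.525,-286.6+1.05+80*.851,205],-32)"
```

```text
(np.float64(-29.391258581996443), array([ 2.2, -0.8,  1.3]), array([-0.4,  0.3,  0.8,  0. , -0.5, -0.3]))
t 11.85 pos [ 482.4 -352.9  211.9] q [-0.754  0.358  1.541  0.011  1.23  -0.206] gap 47.8 F [ 0.25 -0.11 -4.88] T [ 0.026  0.087 -0.006]
 toolF [0.   0.2  4.88] toolT [ 0.088 -0.024  0.006] xdir [0.524 0.851 0.008] y-ang -31.63 tiltz [ 0.017 -0.001 -1.   ]
 shift tool [159.3   0.3   8.1]
 twist 0.0064
```

```bash
python3 -m inch '[{"grip":30,"x":50,"y":0,"z":0,"twist":0},{"grip":30,"x":105,"y":0,"z":0,"twist":0},{"grip":30,"x":153,"y":0.3,"z":2,"twist":0},{"grip":30,"x":153,"y":0.3,"z":25,"twist":0}]'; python3 -c "
from h import *
st()"; python3 -m inch '[{"grip":30,"x":0,"y":0,"z":8,"twist":0},{"grip":30,"x":0,"y":0,"z":16,"twist":0},{"grip":30,"x":0,"y":0,"z":24,"twist":0}]';python3 -c "
from h import *
st()
for n in('side',):
  im=snapshot(n); c=im[80:220,230:350]
  cv2.imwrite(f'pics/{n}6.png',cv2.resize(c[:,:,::-1],None,fx=4,fy=4,interpolation=2))"
```

```text
t: 12.35
eef_pos: [566.2, -220.4, 188.8]
eef_rot: [0.006, 0.872, 0.489, 0.008]
force: [0.3, -0.9, -4.6]
finger_gap: 47.6
t 12.35 pos [ 566.2 -220.4  188.8] q [-0.49   0.391  1.551  0.009  1.182  0.055] gap 47.6 F [ 0.31 -0.93 -4.59] T [ 0.017 -0.    -0.014]
 toolF [-0.67  0.67  4.6 ] toolT [0.008 0.014 0.015] xdir [0.521 0.853 0.009] y-ang -31.41 tiltz [ 0.02  -0.002 -1.   ]
t: 12.72
eef_pos: [565.3, -225.0, 166.8]
eef_rot: [0.007, 0.873, 0.487, 0.008]
force: [-1.5, 2.4, 11.6]
finger_gap: 47.7
t 12.72 pos [ 565.3 -225.   166.8] q [-0.496  0.413  1.574  0.007  1.134  0.054] gap 47.7 F [-1.47  2.41 11.59] T [-0.016  0.558  0.004]
 toolF [  1.36  -2.29 -11.63] toolT [ 0.466 -0.306 -0.007] xdir [0.525 0.851 0.007] y-ang -31.70 tiltz [ 0.021 -0.004 -1.   ]
```

View pics/side6.png

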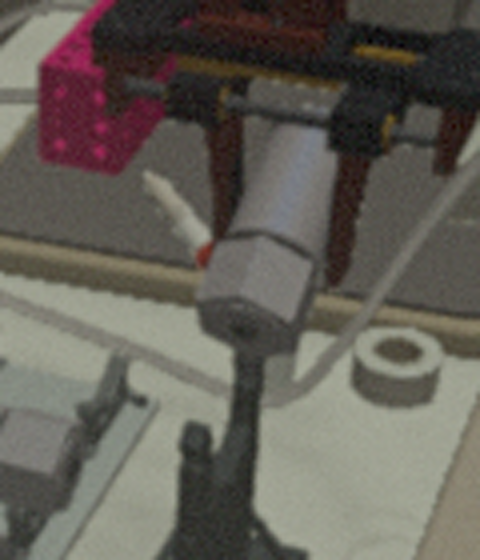

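```bash
python3 -m inch '[{"grip":30,"x":0,"y":0,"z":6,"twist":0},{"grip":30,"x":0,"y":0,"z":12,"twist":0},{"grip":30,"x":0,"y":0,"z":18,"twist":0}]';python3 -c "
from h import *
st()
for n in('side',):
  im=snapshot(n); c=im[80:220,230:350]
  cv2.imwrite(f'pics/{n}7.png',cv2.resize(c[:,:,::-1],None,fx=4,fy=4,interpolation=2))"
```

```text
t: 13.15
eef_pos: [568.8, -224.8, 151.1]
eef_rot: [0.009, 0.873, 0.487, 0.011]
force: [4.5, 8.3, 17.0]
finger_gap: 47.9
t 13.15 pos [ 568.8 -224.8  151.1] q [-0.495  0.431  1.589  0.01   1.095  0.054] gap 47.9 F [ 4.5   8.25 16.98] T [ 0.794 -0.296 -0.009]
 toolF [  9.57  -0.07 -16.89] toolT [0.165 0.83  0.032] xdir [0.526 0.851 0.011] y-ang -31.73 tiltz [ 0.028 -0.004 -1.   ]
```

View pics/side7.png

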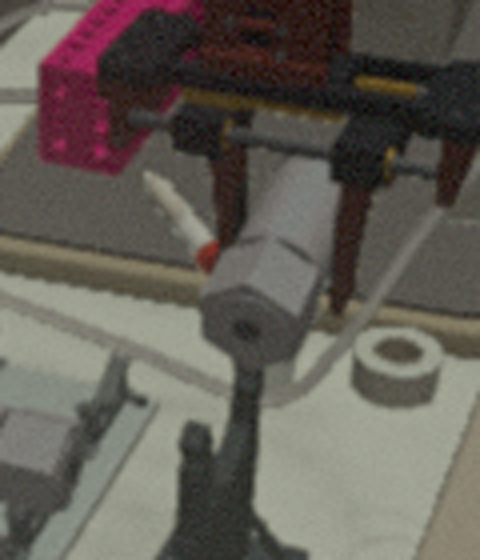

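```bash
python3 -m inch '[{"grip":30,"x":0,"y":0,"z":6,"twist":0},{"grip":30,"x":0,"y":0,"z":12,"twist":0},{"grip":30,"x":0,"y":0,"z":17,"twist":0}]';python3 -c "
from h import *
st()
for n in('side',):
  im=snapshot(n); c=im[80:220,230:350]
  cv2.imwrite(f'pics/{n}8.png',cv2.resize(c[:,:,::-1],None,fx=4,fy=4,interpolation=2))"
```

```text
t: 13.58
eef_pos: [570.4, -223.8, 134.3]
eef_rot: [0.009, 0.873, 0.487, 0.012]
force: [6.2, 10.2, 14.0]
finger_gap: 47.7
t 13.57 pos [ 570.4 -223.8  134.3] q [-0.494  0.451  1.604  0.013  1.059  0.054] gap 47.7 F [ 6.18 10.21 13.99] T [ 1.219 -0.728 -0.   ]
 toolF [ 12.11   0.26 -13.83] toolT [0.022 1.419 0.039] xdir [0.526 0.851 0.013] y-ang -31.74 tiltz [ 0.03  -0.003 -1.   ]
```

View pics/side8.png

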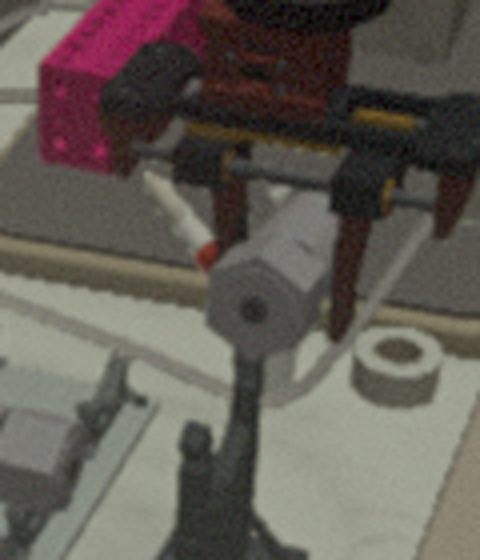

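```bash
python3 -m inch '[{"grip":30,"x":0,"y":0,"z":5,"twist":0},{"grip":30,"x":0,"y":0,"z":10,"twist":0}]';python3 -m inch '[{"grip":30,"x":0,"y":0,"z":-45,"twist":0},{"grip":30,"x":0,"y":0,"z":-85,"twist":0},{"grip":30,"x":0,"y":0,"z":-85,"twist":0},{"grip":30,"x":0,"y":0,"z":-85,"twist":0}]';python3 -c "
from h import *
st()
for n in('side',):
  im=snapshot(n); c=im[60:180,250:350]
  cv2.imwrite(f'pics/{n}9.png',cv2.resize(c[:,:,::-1],None,fx=5,fy=5,interpolation=2))
st()"
```

```text
t: 13.88
eef_pos: [570.5, -223.9, 123.9]
eef_rot: [0.009, 0.873, 0.487, 0.012]
force: [6.7, 8.3, 9.9]
finger_gap: 48.1
t: 14.38
eef_pos: [562.9, -223.6, 204.1]
eef_rot: [0.005, 0.873, 0.487, 0.007]
force: [-1.0, 0.0, -5.2]
finger_gap: 47.8
t 14.38 pos [ 562.9 -223.6  204.1] q [-0.496  0.375  1.535  0.007  1.216  0.054] gap 47.8 F [-0.99  0.03 -5.15] T [-0.158  0.174 -0.004]
 toolF [-0.53 -0.94  5.14] toolT [ 0.065 -0.226  0.001] xdir [0.525 0.851 0.007] y-ang -31.67 tiltz [ 0.017 -0.002 -1.   ]
t 14.43 pos [ 562.5 -223.3  203.5] q [-0.496  0.375  1.535  0.007  1.217  0.054] gap 47.8 F [-0.94  0.21 -4.78] T [-0.141  0.173 -0.06 ]
 toolF [-0.35 -0.98  4.76] toolT [ 0.072 -0.211  0.058] xdir [0.525 0.851 0.007] y-ang -31.67 tiltz [ 0.016 -0.001 -1.   ]
```

View pics/side9.png

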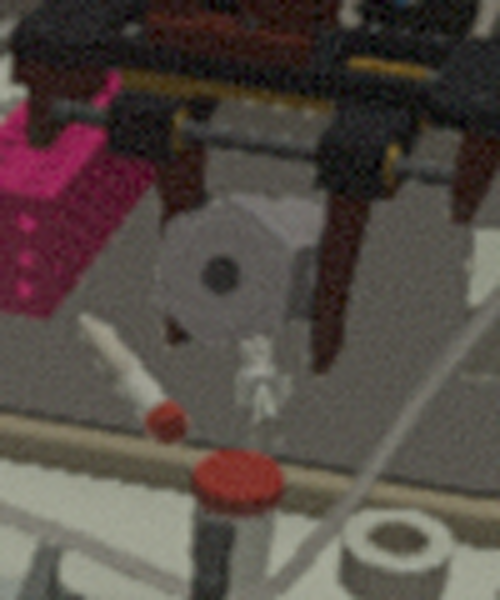

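```bash
python3 -c "
from h import *
d=np.array([-.525,-.851])
for t in (0,15,20,25,30,35,40):
  a=np.radians(t); ax=np.r_[d*np.cos(a),np.sin(a)];up=np.r_[-d*np.sin(a),np.cos(a)];c=np.array([562.7,-223.4,223])
  print(t,proj('side',c+60*ax),'obs 294.2 114.8; top',proj('side',c+60*ax+27.7*up),'obs',250+222/5,60+193/5,'bot',proj('side',c+60*ax-27.7*up),250+237/5,60+345/5)
c=np.array([411.5,-191.8])+98*np.array([.525,.851]);print(c)
go([*c,200],58.3)"
```

```text
0 [290.8122964  135.87369863] obs 294.2 114.8; top [291.91811434 122.01548201] obs 294.4 98.6 bot [289.7537335  149.13971053] 297.4 129.0
15 [291.79449753 127.65413922] obs 294.2 114.8; top [294.19433629 112.18756727] obs 294.4 98.6 bot [289.46243958 142.68387492] 297.4 129.0
20 [292.27951612 124.74199041] obs 294.2 114.8; top [295.07461788 109.01668931] obs 294.4 98.6 bot [289.54812756 140.10883972] 297.4 129.0
25 [292.83755272 121.78668881] obs 294.2 114.8; top [296.00214291 105.94915928] obs 294.4 98.6 bot [289.72709591 137.35330209] 297.4 129.0
30 [293.46384271 118.8154317 ] obs 294.2 114.8; top [296.96796111 103.01378316] obs 294.4 98.6 bot [289.99906239 134.43968711] 297.4 129.0
35 [294.15282613 115.85584208] obs 294.2 114.8; top [297.96275475 100.23765404] obs 294.4 98.6 bot [290.36273559 131.39270712] 297.4 129.0
40 [294.89821678 112.93557978] obs 294.2 114.8; top [298.97698175  97.64577874] obs 294.4 98.6 bot [290.81579038 128.23910615] 297.4 129.0
[ 462.95  -108.402]
t 14.43 pos [ 562.5 -223.3  203.5] q [-0.496  0.375  1.535  0.007  1.217  0.054] gap 47.8 F [-0.94  0.21 -4.78] T [-0.141  0.173 -0.06 ]
 toolF [-0.35 -0.98  4.76] toolT [ 0.072 -0.211  0.058] xdir [0.525 0.851 0.007] y-ang -31.67 tiltz [ 0.016 -0.001 -1.   ]
 shift tool [  45.5 -145.     1.8]
 twist -1.5702
```

```bash
python3 -c "
import cv2
im=cv2.imread('pics/side9.png'); c=im[170:370,130:350]; cv2.imwrite('pics/s9z.png',cv2.resize(c,None,fx=3,fy=3,interpolation=cv2.INTER_CUBIC))"
```

```text
(no output)
```

View pics/s9z.png

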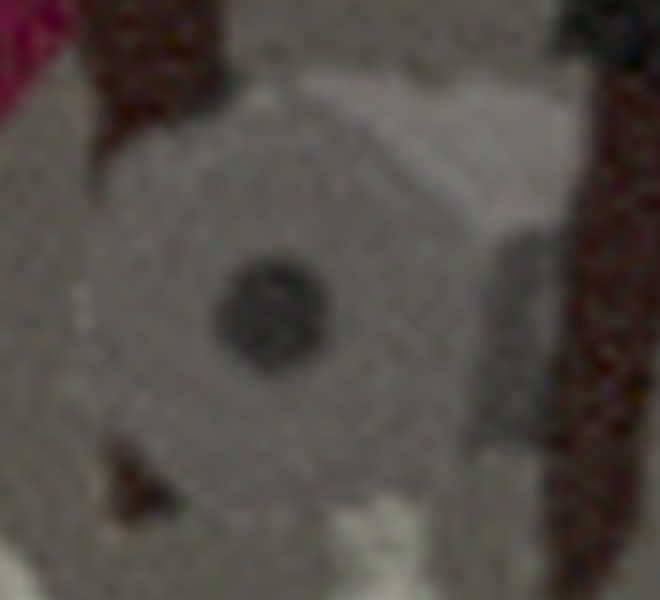

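```bash
python3 -m inch '[{"grip":30,"x":9,"y":-29,"z":0,"twist":-0.18},{"grip":30,"x":18,"y":-58,"z":0,"twist":-0.36},{"grip":30,"x":27,"y":-87,"z":0,"twist":-0.54},{"grip":30,"x":36,"y":-116,"z":0,"twist":-0.72},{"grip":30,"x":45,"y":-145,"z":0,"twist":-0.9}]'; python3 -c "
from h import *
st()"; python3 -m inch '[{"grip":30,"x":0,"y":0,"z":20,"twist":-0.18},{"grip":30,"x":0,"y":0,"z":40,"twist":-0.36},{"grip":30,"x":0,"y":0,"z":60,"twist":-0.54},{"grip":30,"x":0,"y":0,"z":60,"twist":-0.67},{"grip":30,"x":0,"y":0,"z":60,"twist":-0.67}]'; python3 -c "
from h import *
go([461,-108.5,31],58.3)
for n in('side',):
  im=snapshot(n); c=im[100:240,170:310]
  cv2.imwrite(f'pics/{n}10.png',cv2.resize(c[:,:,::-1],None,fx=4,fy=4,interpolation=2))
st()"
```

```text
t: 15.05
eef_pos: [462.0, -108.2, 201.3]
eef_rot: [0.007, 0.572, 0.82, 0.004]
force: [0.1, -0.4, -5.1]
finger_gap: 48.3
t 15.05 pos [ 462.  -108.2  201.3] q [-0.379  0.193  1.811  0.005  1.123 -0.735] gap 48.3 F [ 0.15 -0.44 -5.12] T [-0.099  0.013  0.032]
 toolF [-0.43 -0.09  5.12] toolT [ 0.046 -0.088 -0.033] xdir [-0.346  0.938 -0.007] y-ang 20.26 tiltz [ 0.015 -0.001 -1.   ]
t: 15.68
eef_pos: [464.0, -109.0, 141.6]
eef_rot: [0.008, 0.274, 0.962, 0.001]
force: [0.2, -0.5, -4.5]
finger_gap: 47.9
t 15.68 pos [ 464.  -109.   141.6] q [-0.379  0.273  1.879  0.005  0.974 -1.399] gap 47.9 F [ 0.21 -0.52 -4.52] T [-0.13  -0.099  0.044]
 toolF [-0.39 -0.36  4.52] toolT [ 0.057 -0.152 -0.046] xdir [-0.85   0.526 -0.014] y-ang 58.25 tiltz [ 0.016 -0.002 -1.   ]
 shift tool [  4.3  -1.9 110.6]
 twist -0.0009
t 15.72 pos [ 464.4 -109.2  142.1] q [-0.379  0.273  1.879  0.005  0.974 -1.397] gap 48.2 F [ 0.75  0.14 -5.14] T [-0.076 -0.063  0.051]
 toolF [-0.49  0.48  5.16] toolT [ 0.031 -0.094 -0.052] xdir [-0.849  0.528 -0.015] y-ang 58.16 tiltz [ 0.017 -0.002 -1.   ]
```

View pics/side10.png

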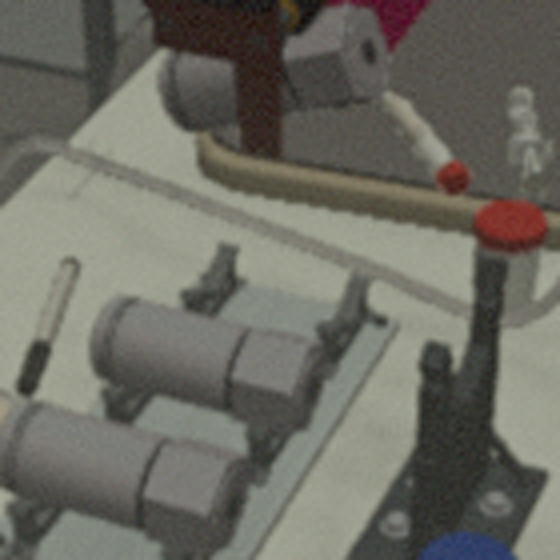

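```bash
python3 -m inch '[{"grip":30,"x":5,"y":-1.5,"z":45,"twist":0},{"grip":30,"x":11,"y":-2,"z":75,"twist":0},{"grip":30,"x":11,"y":-2,"z":83,"twist":0},{"grip":30,"x":11,"y":-2,"z":90,"twist":0}]'; python3 -c "
from h import *
st()
for n in('side',):
  im=snapshot(n); c=im[100:240,170:310]
  cv2.imwrite(f'pics/{n}11.png',cv2.resize(c[:,:,::-1],None,fx=4,fy=4,interpolation=2))
go([461,-108.5,31],58.3)"
```

```text
t: 16.23
eef_pos: [457.3, -106.0, 53.2]
eef_rot: [0.01, 0.273, 0.962, 0.001]
force: [-0.0, -0.0, -4.2]
finger_gap: 47.7
t 16.23 pos [ 457.3 -106.    53.2] q [-0.379  0.407  1.981  0.006  0.733 -1.4  ] gap 47.7 F [-0.03 -0.02 -4.22] T [-0.115 -0.098  0.043]
 toolF [ 0.1  -0.07  4.22] toolT [ 0.045 -0.143 -0.045] xdir [-0.85   0.526 -0.019] y-ang 58.27 tiltz [ 0.02  -0.003 -1.   ]
t 16.27 pos [ 457.3 -106.    52.9] q [-0.379  0.408  1.982  0.006  0.733 -1.4  ] gap 47.7 F [ 0.31  0.14 -6.04] T [-0.094 -0.075 -0.009]
 toolF [-0.08  0.23  6.05] toolT [ 0.04  -0.113  0.007] xdir [-0.85   0.526 -0.018] y-ang 58.28 tiltz [ 0.02  -0.003 -1.   ]
 shift tool [-4.1 -0.4 21.9]
 twist -0.0003
```

View pics/side11.png

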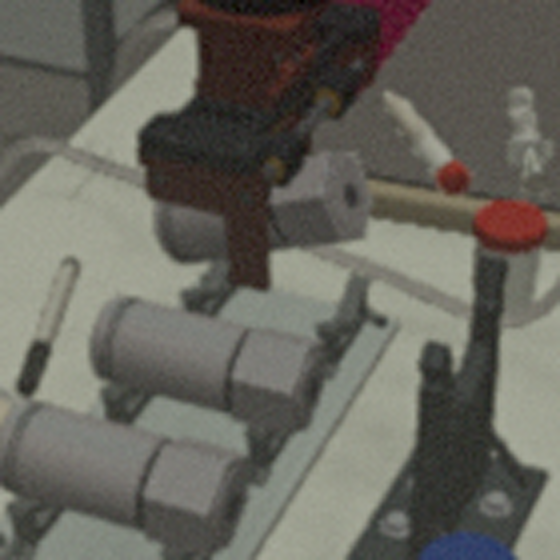

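```bash
python3 -m inch '[{"grip":30,"x":0,"y":0,"z":6,"twist":0},{"grip":30,"x":0,"y":0,"z":12,"twist":0},{"grip":30,"x":-2,"y":0,"z":17,"twist":0},{"grip":30,"x":-4,"y":0,"z":22,"twist":0},{"grip":30,"x":-4,"y":0,"z":23,"twist":0}]'; python3 -c "
from h import *
st()
for n in('side',):
  im=snapshot(n); c=im[100:240,170:310]
  cv2.imwrite(f'pics/{n}12.png',cv2.resize(c[:,:,::-1],None,fx=4,fy=4,interpolation=2))"
```

```text
t: 16.9
eef_pos: [462.4, -109.3, 31.0]
eef_rot: [0.011, 0.272, 0.962, 0.0]
force: [-0.7, -4.3, 8.8]
finger_gap: 47.9
t 16.90 pos [ 462.4 -109.3   31. ] q [-0.38   0.453  1.988  0.005  0.679 -1.403] gap 47.9 F [-0.65 -4.34  8.83] T [-0.542  0.453  0.136]
 toolF [-1.91 -3.98 -8.82] toolT [ 0.696  0.103 -0.15 ] xdir [-0.851  0.524 -0.022] y-ang 58.38 tiltz [ 0.022 -0.005 -1.   ]
```

View pics/side12.png

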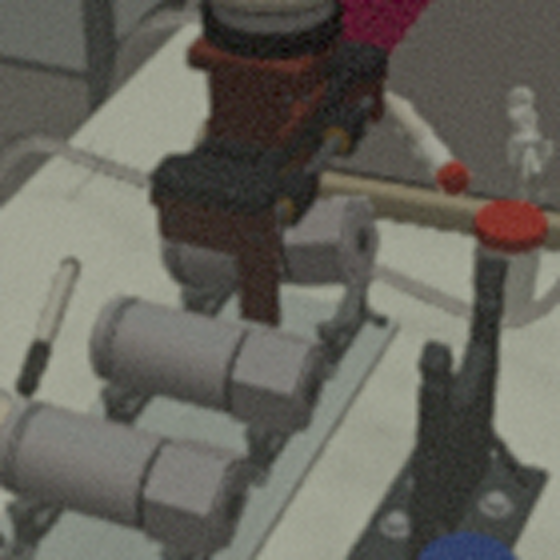

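```bash
python3 -m inch '[{"grip":30,"x":0,"y":0,"z":4,"twist":0},{"grip":30,"x":0,"y":0,"z":6,"twist":0}]'; python3 -m inch '[{"grip":65,"x":0,"y":0,"z":6,"twist":0},{"grip":87,"x":0,"y":0,"z":6,"twist":0},{"grip":87,"x":0,"y":0,"z":6,"twist":0},{"grip":87,"x":0,"y":0,"z":6,"twist":0}]'; python3 -c "
from h import *
st()
for n in('side',):
  im=snapshot(n); c=im[100:240,170:310]
  cv2.imwrite(f'pics/{n}13.png',cv2.resize(c[:,:,::-1],None,fx=4,fy=4,interpolation=2))"
```

```text
t: 17.2
eef_pos: [464.5, -110.7, 25.8]
eef_rot: [0.013, 0.272, 0.962, -0.0]
force: [1.2, -8.3, 9.9]
finger_gap: 47.9
t: 17.7
eef_pos: [460.3, -107.6, 18.1]
eef_rot: [0.009, 0.273, 0.962, 0.001]
force: [0.1, -1.0, 0.4]
finger_gap: 84.2
t 17.70 pos [ 460.3 -107.6   18.1] q [-0.379  0.477  1.998  0.007  0.649 -1.403] gap 84.2 F [ 0.15 -1.01  0.35] T [-0.058 -0.037  0.023]
 toolF [-0.66 -0.78 -0.35] toolT [ 0.029 -0.061 -0.024] xdir [-0.851  0.525 -0.017] y-ang 58.34 tiltz [ 0.018 -0.003 -1.   ]
```

View pics/side13.png

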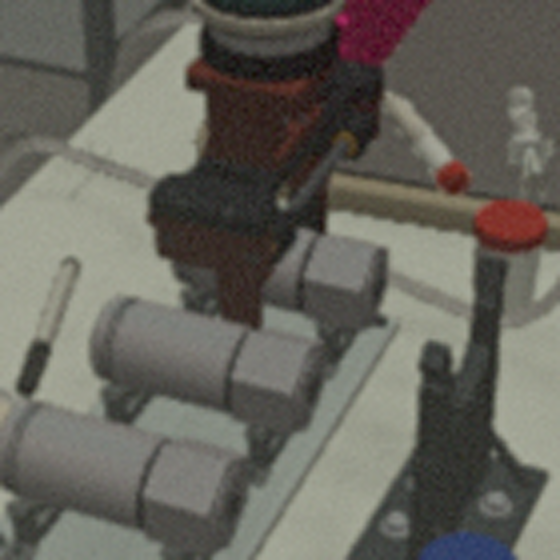

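```bash
python3 -m inch '[{"grip":87,"x":0,"y":0,"z":-60,"twist":0},{"grip":87,"x":0,"y":-10,"z":-110,"twist":0},{"grip":87,"x":0,"y":-60,"z":-115,"twist":0},{"grip":87,"x":0,"y":-98,"z":-115,"twist":0},{"grip":87,"x":0,"y":-98,"z":-110,"twist":0}]'; python3 -c "
from h import *
go([411.5,-191.3,33],58.3)
im=snapshot('side')
cv2.imwrite('pics/s14.png',cv2.resize(im[100:240,170:310,::-1],None,fx=4,fy=4,interpolation=2))
for l in ('jar_left_mid','jar_left_lid','jar_mid_mid','jar_mid_lid'): print(l,[(np.round(q['location'],1),round(q['conf'],2)) for q in spotter.tip_of('side',l)[:2]])"
```

```text
t: 18.38
eef_pos: [406.4, -192.5, 127.8]
eef_rot: [0.01, 0.274, 0.962, 0.001]
force: [0.0, -0.8, -0.8]
finger_gap: 87.2
t 18.38 pos [ 406.4 -192.5  127.8] q [-0.603  0.257  1.952  0.01   0.914 -1.624] gap 87.2 F [ 0.04 -0.76 -0.85] T [-0.    -0.031 -0.002]
 toolF [-0.42 -0.63  0.85] toolT [-0.016 -0.026  0.002] xdir [-0.849  0.528 -0.019] y-ang 58.14 tiltz [ 0.02  -0.004 -1.   ]
 shift tool [-1.9  3.1 94.9]
 twist -0.0027
jar_left_mid [(array([ 462.2, -110. ,   57.9]), 0.82)]
jar_left_lid [(array([ 495.4, -130. ,   48.2]), 0.92)]
jar_mid_mid [(array([ 411.9, -193.9,   47.7]), 0.57)]
jar_mid_lid [(array([ 444.6, -214.8,   51.1]), 0.56)]
```

View pics/s14.png

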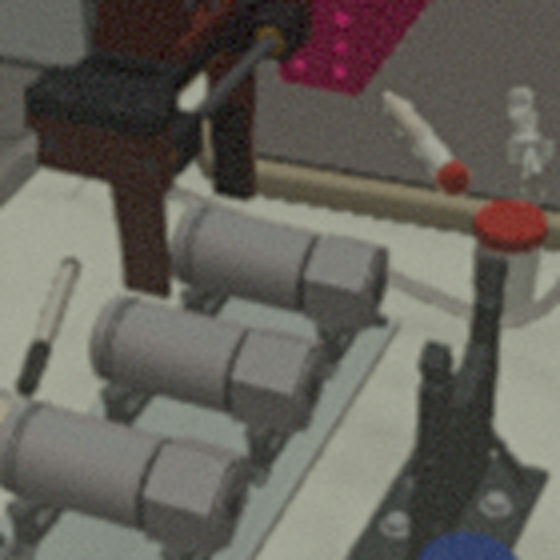

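```bash
python3 -m inch '[{"grip":80,"x":-2,"y":2.5,"z":50,"twist":0},{"grip":70,"x":-2,"y":2.5,"z":85,"twist":0},{"grip":66,"x":-2,"y":2.5,"z":96,"twist":0},{"grip":30,"x":-2,"y":2.5,"z":96,"twist":0},{"grip":30,"x":-2,"y":2.5,"z":96,"twist":0}]'; python3 -m inch '[{"grip":30,"x":0,"y":0,"z":0,"twist":0},{"grip":30,"x":0,"y":0,"z":0,"twist":0}]'; python3 -c "
from h import *
go([475,-352,200],-32)"
```

```text
t: 19.25
eef_pos: [411.7, -191.2, 32.5]
eef_rot: [0.009, 0.272, 0.962, -0.0]
force: [-11.1, -14.0, 6.4]
finger_gap: 49.5
t: 19.5
eef_pos: [411.7, -191.6, 32.9]
eef_rot: [0.01, 0.272, 0.962, -0.0]
force: [-4.7, -7.6, -0.5]
finger_gap: 48.0
t 19.50 pos [ 411.7 -191.6   32.9] q [-0.593  0.431  2.029  0.01   0.662 -1.62 ] gap 48.0 F [-4.75 -7.63 -0.5 ] T [-1.114  1.026  0.141]
 toolF [ 0.06 -8.99  0.45] toolT [ 1.483  0.292 -0.168] xdir [-0.852  0.523 -0.019] y-ang 58.43 tiltz [ 0.019 -0.006 -1.   ]
 shift tool [-141.1 -102.7 -165. ]
 twist 1.5784
```

```bash
python3 -m inch '[{"grip":30,"x":0,"y":0,"z":-25,"twist":0},{"grip":30,"x":0,"y":0,"z":-85,"twist":0},{"grip":30,"x":0,"y":0,"z":-145,"twist":0.1},{"grip":30,"x":-10,"y":-20,"z":-170,"twist":0.28},{"grip":30,"x":-45,"y":-50,"z":-170,"twist":0.46}]'; python3 -c "
from h import *
go([482.3,-353.6,200],-32)"
```

```text
t: 20.12
eef_pos: [420.9, -255.6, 205.7]
eef_rot: [0.011, 0.487, 0.873, 0.003]
force: [0.7, 0.0, -5.3]
finger_gap: 47.8
t 20.12 pos [ 420.9 -255.6  205.7] q [-0.694  0.21   1.775  0.011  1.135 -1.253] gap 47.8 F [ 0.74  0.01 -5.32] T [-0.053  0.019 -0.062]
 toolF [-0.29  0.55  5.33] toolT [ 0.045 -0.036  0.061] xdir [-0.526  0.851 -0.017] y-ang 31.73 tiltz [ 0.023 -0.006 -1.   ]
 shift tool [-115.5    0.6    7.7]
 twist 1.1124
```

```bash
python3 -m inch '[{"grip":30,"x":-25,"y":0,"z":0,"twist":0.18},{"grip":30,"x":-50,"y":0,"z":0,"twist":0.36},{"grip":30,"x":-75,"y":0,"z":0,"twist":0.54},{"grip":30,"x":-97,"y":0.5,"z":0,"twist":0.72},{"grip":30,"x":-115,"y":0.5,"z":3,"twist":0.9}]'; python3 -c "
from h import *
go([482.3,-353.6,152],-32)"
```

```text
t: 20.75
eef_pos: [482.3, -353.6, 201.4]
eef_rot: [0.007, 0.819, 0.574, 0.007]
force: [-0.8, 0.4, -4.3]
finger_gap: 47.9
t 20.75 pos [ 482.3 -353.6  201.4] q [-0.755  0.366  1.556  0.011  1.203 -0.411] gap 47.9 F [-0.81  0.39 -4.33] T [-0.088  0.074  0.004]
 toolF [ 0.08 -0.98  4.31] toolT [ 0.039 -0.107 -0.006] xdir [0.341 0.94  0.003] y-ang -19.94 tiltz [ 0.019 -0.004 -1.   ]
 shift tool [-0.2 -0.9 49.4]
 twist 0.2104
```

Rotate the rest, then lower onto the right tine in one sweep.

```bash
python3 -m inch '[{"grip":30,"x":0,"y":0,"z":20,"twist":0.18},{"grip":30,"x":0,"y":0,"z":42,"twist":0.21},{"grip":30,"x":0,"y":0,"z":52,"twist":0.21},{"grip":30,"x":0,"y":0,"z":60,"twist":0.21},{"grip":30,"x":0,"y":0,"z":67,"twist":0.21}]'; python3 -m inch '[{"grip":30,"x":0,"y":0,"z":5,"twist":0},{"grip":30,"x":0,"y":0,"z":8,"twist":0}]'; python3 -c "
from h import *
st()"; python3 -m inch '[{"grip":30,"x":0,"y":0,"z":-45,"twist":0},{"grip":30,"x":0,"y":0,"z":-84,"twist":0},{"grip":30,"x":0,"y":0,"z":-84,"twist":0}]';  python3 -c "
from h import *
s=st()
for n in('side',):
  im=snapshot(n); c=im[100:220,230:320]
  cv2.imwrite(f'pics/{n}15.png',cv2.resize(c[:,:,::-1],None,fx=5,fy=5,interpolation=2))
st()"
```

```text
t: 21.38
eef_pos: [481.8, -354.9, 135.2]
eef_rot: [0.007, 0.872, 0.489, 0.006]
force: [-9.4, -4.5, 5.6]
finger_gap: 48.0
t: 21.62
eef_pos: [481.8, -354.9, 127.3]
eef_rot: [0.007, 0.873, 0.488, 0.006]
force: [-9.8, -4.4, 7.9]
finger_gap: 48.1
t 21.62 pos [ 481.8 -354.9  127.3] q [-0.755  0.446  1.633  0.008  1.046 -0.209] gap 48.1 F [-9.81 -4.44  7.9 ] T [-0.294  1.415  0.228]
 toolF [-8.88 -5.9  -8.03] toolT [ 1.054 -0.987 -0.242] xdir [0.523 0.853 0.003] y-ang -31.52 tiltz [ 0.017 -0.006 -1.   ]
t: 22.0
eef_pos: [483.8, -354.8, 213.4]
eef_rot: [0.01, 0.873, 0.488, 0.009]
force: [0.5, -0.5, -4.8]
finger_gap: 47.9
t 22.00 pos [ 483.8 -354.8  213.4] q [-0.755  0.354  1.543  0.011  1.221 -0.207] gap 47.9 F [ 0.47 -0.46 -4.83] T [-0.017  0.125 -0.039]
 toolF [-0.18  0.52  4.84] toolT [ 0.098 -0.081  0.038] xdir [0.524 0.852 0.006] y-ang -31.59 tiltz [ 0.025 -0.008 -1.   ]
t 22.05 pos [ 482.5 -353.6  210.9] q [-0.755  0.356  1.546  0.011  1.22  -0.207] gap 47.4 F [-0.21  0.61 -6.23] T [-0.001  0.121  0.057]
 toolF [ 0.36 -0.63  6.22] toolT [ 0.103 -0.063 -0.057] xdir [0.524 0.852 0.007] y-ang -31.60 tiltz [ 0.021 -0.005 -1.   ]
```

View pics/side15.png

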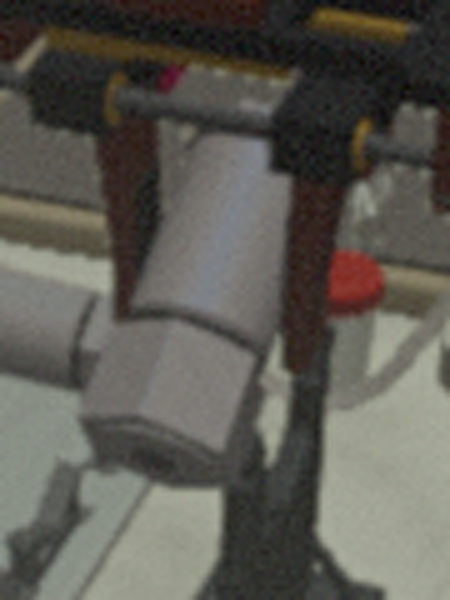

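```bash
cat > tq.py <<'E'
from h import *
def tq(n=6):
    a=[]
    for i in range(n):
        s=readout.sense(); R=rot(s).as_matrix(); a.append(np.r_[R.T@s["force"],R.T@s["ft_torque"]]); snapshot("side")
    a=np.array(a); print("mean F",np.round(a[:,:3].mean(0),2),"T",np.round(a[:,3:].mean(0),3),"Ty all",np.round(a[:,4],3))
E
python3 -c "
from tq import *
tq(6)"; python3 -m inch '[{"grip":30,"x":50,"y":0,"z":0,"twist":0},{"grip":30,"x":105,"y":0,"z":0,"twist":0},{"grip":30,"x":153,"y":0.3,"z":2,"twist":0},{"grip":30,"x":153,"y":0.3,"z":25,"twist":0}]'; python3 -c "
from h import *
st()"
```

```text
mean F [ 0.35 -0.32  4.96] T [ 0.092 -0.065 -0.001] Ty all [-0.063 -0.047 -0.063 -0.06  -0.057 -0.098]
t: 22.85
eef_pos: [565.6, -220.3, 185.8]
eef_rot: [0.007, 0.872, 0.489, 0.009]
force: [0.0, -1.0, -4.1]
finger_gap: 47.8
t 22.85 pos [ 565.6 -220.3  185.8] q [-0.49   0.392  1.557  0.008  1.172  0.055] gap 47.8 F [ 0.04 -1.   -4.07] T [-0.1    0.081  0.045]
 toolF [-0.87  0.47  4.07] toolT [ 0.017 -0.127 -0.047] xdir [0.521 0.854 0.009] y-ang -31.41 tiltz [ 0.022 -0.003 -1.   ]
```

```bash
python3 -m inch '[{"grip":30,"x":0,"y":0,"z":9,"twist":0},{"grip":30,"x":0,"y":0,"z":18,"twist":0},{"grip":30,"x":0,"y":0,"z":26,"twist":0},{"grip":30,"x":0,"y":0,"z":33,"twist":0},{"grip":30,"x":0,"y":0,"z":40,"twist":0}]';python3 -m inch '[{"grip":30,"x":0,"y":0,"z":7,"twist":0},{"grip":30,"x":0,"y":0,"z":14,"twist":0},{"grip":30,"x":0,"y":0,"z":20,"twist":0}]'; python3 -m inch '[{"grip":30,"x":0,"y":0,"z":-45,"twist":0},{"grip":30,"x":0,"y":0,"z":-85,"twist":0},{"grip":30,"x":0,"y":0,"z":-85,"twist":0}]';python3 -c "
from tq import *
st()
for n in('side',):
  im=snapshot(n); c=im[60:180,250:350]
  cv2.imwrite(f'pics/{n}16.png',cv2.resize(c[:,:,::-1],None,fx=5,fy=5,interpolation=2))
tq(6)"
```

```text
t: 23.48
eef_pos: [566.7, -224.0, 148.5]
eef_rot: [0.008, 0.873, 0.487, 0.01]
force: [3.5, 8.0, 13.6]
finger_gap: 47.5
t: 23.85
eef_pos: [568.1, -222.9, 128.5]
eef_rot: [0.008, 0.873, 0.487, 0.012]
force: [6.0, 11.5, 11.7]
finger_gap: 47.8
t: 24.22
eef_pos: [564.5, -225.1, 213.8]
eef_rot: [0.009, 0.873, 0.487, 0.009]
force: [0.3, -0.7, -5.2]
finger_gap: 48.0
t 24.23 pos [ 564.5 -225.1  213.8] q [-0.497  0.364  1.526  0.007  1.226  0.054] gap 48.0 F [ 0.29 -0.73 -5.22] T [-0.071  0.085 -0.015]
 toolF [-0.5   0.5   5.23] toolT [ 0.035 -0.105  0.012] xdir [0.525 0.851 0.008] y-ang -31.70 tiltz [ 0.025 -0.007 -1.   ]
mean F [ 0.23 -0.42  4.82] T [ 0.097 -0.102  0.001] Ty all [-0.136 -0.079 -0.137 -0.102 -0.061 -0.1  ]
```

View pics/side16.png

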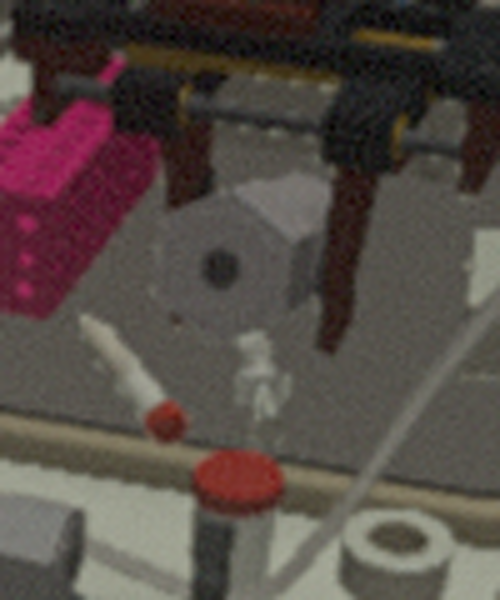

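```bash
python3 -c "
from h import *
d=np.array([-.525,-.851])
for t in (15,20,25,30,35):
  a=np.radians(t); ax=np.r_[d*np.cos(a),np.sin(a)];up=np.r_[-d*np.sin(a),np.cos(a)];c=np.array([562.7,-223.4,231])
  print(t,proj('side',c+60*ax),'obs 294.2 113.6; ridge front',proj('side',c+60*ax+27.7*up),'obs',250+232/5,60+190/5,'ridge dir', proj('side',c+24*ax+27.7*up)-proj('side',c+60*ax+27.7*up),'obs ~13.6 -3.6')
go([411.5,-191.6,200],58.3)"
```

```text
15 [292.11845734 123.62046493] obs 294.2 113.6; ridge front [294.53864711 107.99427281] obs 296.4 98.0 ridge dir [ 5.64692279 -3.37652877] obs ~13.6 -3.6
20 [292.6073917  120.67965877] obs 294.2 113.6; ridge front [295.42451922 104.80440674] obs 296.4 98.0 ridge dir [ 5.31181524 -1.50409392] obs ~13.6 -3.6
25 [293.16965175 117.69752326] obs 294.2 113.6; ridge front [296.35770901 101.72129246] obs 296.4 98.0 ridge dir [4.93181565 0.37644206] obs ~13.6 -3.6
30 [293.80043201 114.701546  ] obs 294.2 113.6; ridge front [297.32919986  98.77390902] obs 296.4 98.0 ridge dir [4.51125097 2.24554202] obs ~13.6 -3.6
35 [294.49412662 111.71962156] obs 294.2 113.6; ridge front [298.32960758  95.98947615] obs 296.4 98.0 ridge dir [4.05489703 4.08415613] obs ~13.6 -3.6
t 24.57 pos [ 561.3 -222.6  208.6] q [-0.496  0.369  1.532  0.007  1.226  0.054] gap 48.0 F [ 0.09  0.3  -4.04] T [-0.045  0.101 -0.015]
 toolF [ 0.27 -0.14  4.04] toolT [ 0.063 -0.091  0.014] xdir [0.525 0.851 0.007] y-ang -31.64 tiltz [ 0.016 -0.001 -1.   ]
 shift tool [ -52.3 -143.9    6.2]
 twist -1.5698
```

```bash
python3 -m inch '[{"grip":30,"x":-10,"y":-29,"z":0,"twist":-0.18},{"grip":30,"x":-20,"y":-58,"z":0,"twist":-0.36},{"grip":30,"x":-30,"y":-87,"z":0,"twist":-0.54},{"grip":30,"x":-41,"y":-116,"z":0,"twist":-0.72},{"grip":30,"x":-52,"y":-144,"z":0,"twist":-0.9}]'; python3 -m inch '[{"grip":30,"x":0,"y":0,"z":20,"twist":-0.18},{"grip":30,"x":0,"y":0,"z":40,"twist":-0.36},{"grip":30,"x":0,"y":0,"z":70,"twist":-0.54},{"grip":30,"x":0,"y":0,"z":90,"twist":-0.67}]'; python3 -c "
from h import *
im=snapshot('side'); c=im[100:240,170:310]
cv2.imwrite(f'pics/s17.png',cv2.resize(c[:,:,::-1],None,fx=4,fy=4,interpolation=2))
go([411.7,-191.6,33],58.3)"
```

```text
t: 25.2
eef_pos: [411.1, -191.2, 206.8]
eef_rot: [0.008, 0.571, 0.821, 0.004]
force: [0.3, 0.1, -3.8]
finger_gap: 47.9
t: 25.7
eef_pos: [413.5, -191.5, 116.0]
eef_rot: [0.009, 0.271, 0.963, 0.001]
force: [-0.6, -0.4, -4.1]
finger_gap: 48.0
t 25.75 pos [ 412.3 -190.8  114.2] q [-0.592  0.288  1.952  0.01   0.89  -1.626] gap 47.8 F [-0.94  0.59 -6.55] T [0.033 0.078 0.069]
 toolF [ 1.19 -0.03  6.53] toolT [ 0.012  0.085 -0.068] xdir [-0.856  0.517 -0.012] y-ang 58.87 tiltz [ 0.014 -0.    -1.   ]
 shift tool [ 1.1 -1.6 81.2]
 twist 0.0099
```

View pics/s17.png

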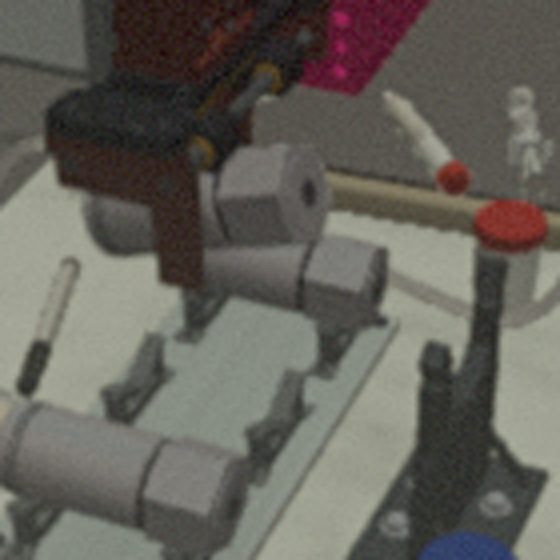

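```bash
python3 -c "
from h import *
d=np.array([.853,-.522])
for t in (10,15,20,25,30,35):
  a=np.radians(t); ax=np.r_[d*np.cos(a),np.sin(a)];up=np.r_[-d*np.sin(a),np.cos(a)];c=np.array([412.8,-191,134])
  print(t,proj('side',c+60*ax),'obs 247 148; seamtop',proj('side',c+24*ax+27.7*up),'obs',170+232/4,100+160/4,'c',proj('side',c))
# same for left
for t in (20,25,30,35):
  a=np.radians(t); ax=np.r_[d*np.cos(a),np.sin(a)];c=np.array([464.2,-109,160.8])
  print(t,proj('side',c+60*ax),'obs',170+372/4,100+50/4)"
```

```text
10 [248.0532532 159.4648574] obs 247 148; seamtop [229.15974935 145.88250661] obs 228.0 140.0 c [220.90824817 157.24763471]
15 [247.54268636 157.14637227] obs 247 148; seamtop [227.83736397 144.90932068] obs 228.0 140.0 c [220.90824817 157.24763471]
20 [246.81932158 154.81395222] obs 247 148; seamtop [226.46062921 144.03268486] obs 228.0 140.0 c [220.90824817 157.24763471]
25 [245.88726832 152.4870204 ] obs 247 148; seamtop [225.04094133 143.25982581] obs 228.0 140.0 c [220.90824817 157.24763471]
30 [244.75264126 150.18528208] obs 247 148; seamtop [223.59006734 142.59703672] obs 228.0 140.0 c [220.90824817 157.24763471]
35 [243.42355225 147.92851282] obs 247 148; seamtop [222.12002412 142.04961627] obs 228.0 140.0 c [220.90824817 157.24763471]
20 [265.57029002 120.76764454] obs 263.0 112.5
25 [264.74525663 118.49465717] obs 263.0 112.5
30 [263.72577625 116.25450289] obs 263.0 112.5
35 [262.51907789 114.06635117] obs 263.0 112.5
```

```bash
python3 -m inch '[{"grip":30,"x":9,"y":-1.5,"z":40,"twist":0.01},{"grip":30,"x":9,"y":-1.5,"z":60,"twist":0.01},{"grip":30,"x":9,"y":-1.5,"z":68,"twist":0.01},{"grip":30,"x":8,"y":-1.5,"z":75,"twist":0.01},{"grip":30,"x":5,"y":-1.5,"z":81,"twist":0.01}]'; python3 -c "
from h import *
st()"; python3 -m inch '[{"grip":30,"x":-2,"y":0,"z":5,"twist":0},{"grip":30,"x":-4,"y":0,"z":8,"twist":0}]'; python3 -c "
from h import *
st()
im=snapshot('side'); c=im[100:240,170:310]
cv2.imwrite(f'pics/s18.png',cv2.resize(c[:,:,::-1],None,fx=4,fy=4,interpolation=2))"
```

```text
t: 26.38
eef_pos: [411.3, -191.3, 36.8]
eef_rot: [0.01, 0.278, 0.961, 0.001]
force: [-0.1, -0.2, 6.6]
finger_gap: 47.4
t 26.38 pos [ 411.3 -191.3   36.8] q [-0.595  0.423  2.027  0.013  0.673 -1.612] gap 47.4 F [-0.13 -0.24  6.58] T [0.094 0.391 0.047]
 toolF [-0.14 -0.22 -6.58] toolT [ 0.129  0.381 -0.047] xdir [-0.845  0.534 -0.019] y-ang 57.74 tiltz [ 0.02  -0.004 -1.   ]
t: 26.62
eef_pos: [415.8, -194.5, 29.3]
eef_rot: [0.011, 0.278, 0.961, 0.0]
force: [1.0, -2.4, 4.6]
finger_gap: 47.5
t 26.62 pos [ 415.8 -194.5   29.3] q [-0.595  0.442  2.023  0.012  0.656 -1.613] gap 47.5 F [ 0.96 -2.41  4.58] T [-0.248  0.352  0.142]
 toolF [-2.19 -1.49 -4.55] toolT [ 0.395  0.166 -0.149] xdir [-0.846  0.533 -0.021] y-ang 57.78 tiltz [ 0.021 -0.005 -1.   ]
```

View pics/s18.png

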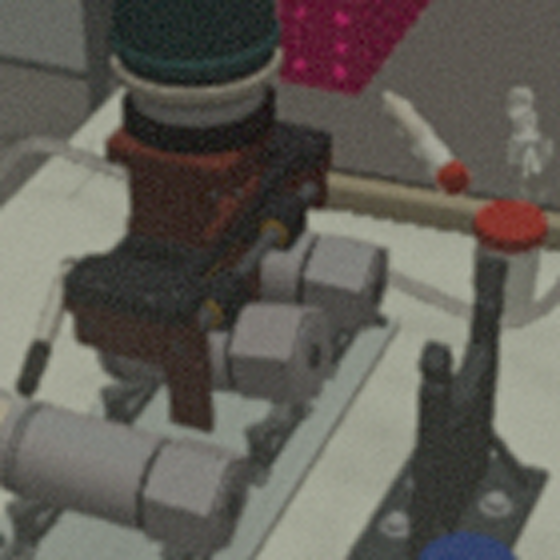

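```bash
python3 -m inch '[{"grip":30,"x":5,"y":0,"z":3,"twist":0},{"grip":30,"x":7,"y":0,"z":6,"twist":0}]'; python3 -m inch '[{"grip":65,"x":0,"y":0,"z":0,"twist":0},{"grip":87,"x":0,"y":0,"z":0,"twist":0},{"grip":87,"x":0,"y":0,"z":0,"twist":0},{"grip":87,"x":0,"y":0,"z":0,"twist":0}]'; python3 -m inch '[{"grip":87,"x":0,"y":0,"z":-60,"twist":0},{"grip":87,"x":0,"y":-10,"z":-105,"twist":0},{"grip":87,"x":0,"y":-60,"z":-110,"twist":0},{"grip":87,"x":0,"y":-97,"z":-110,"twist":0}]';python3 -c "
from h import *
im=snapshot('side'); c=im[100:240,170:310]
cv2.imwrite(f'pics/s19.png',cv2.resize(c[:,:,::-1],None,fx=4,fy=4,interpolation=2))
for l in ('jar_mid_mid','jar_mid_lid','jar_right_mid'): print(l,[(np.round(q['location'],1),round(q['conf'],2)) for q in spotter.tip_of('side',l)[:2]])
go([360.5,-275,33],58.3)"
```

```text
t: 26.92
eef_pos: [412.8, -193.2, 24.1]
eef_rot: [0.014, 0.277, 0.961, -0.001]
force: [3.0, -9.8, 8.3]
finger_gap: 47.4
t: 27.42
eef_pos: [408.0, -189.0, 22.3]
eef_rot: [0.009, 0.278, 0.961, 0.001]
force: [0.1, -0.8, -0.3]
finger_gap: 84.3
t: 27.92
eef_pos: [354.4, -272.4, 132.8]
eef_rot: [0.01, 0.277, 0.961, 0.001]
force: [-0.7, -0.8, 0.6]
finger_gap: 87.1
jar_mid_mid [(array([ 410.8, -191.9,   51.8]), 0.73)]
jar_mid_lid [(array([ 442.4, -214.7,   48.3]), 0.94), (array([ 410.5, -196.4,   -2.9]), 0.32)]
jar_right_mid [(array([ 364.2, -273.7,   56.2]), 0.78)]
t 28.12 pos [ 354.1 -270.9  131.5] q [-0.818  0.248  1.953  0.015  0.927 -1.833] gap 87.0 F [-0.21 -0.13 -0.74] T [ 0.01  -0.007 -0.005]
 toolF [ 0.13 -0.23  0.74] toolT [-0.012 -0.     0.005] xdir [-0.845  0.535 -0.017] y-ang 57.64 tiltz [ 0.018 -0.002 -1.   ]
 shift tool [-5.9 -0.9 98.6]
 twist -0.0115
```

View pics/s19.png

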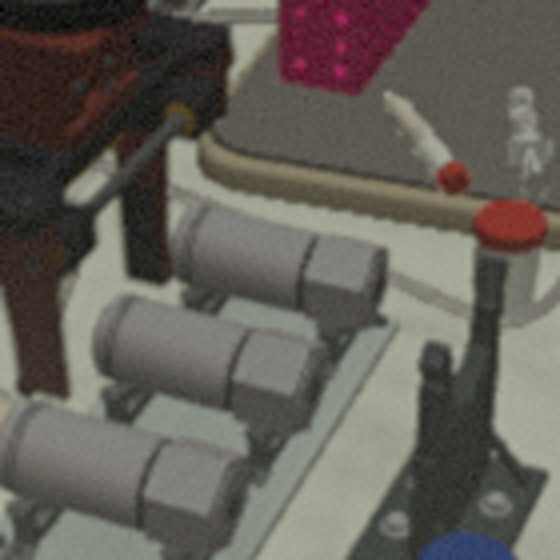

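```bash
python3 -m inch '[{"grip":80,"x":-6,"y":-1,"z":50,"twist":-0.01},{"grip":70,"x":-6,"y":-1,"z":85,"twist":-0.011},{"grip":66,"x":-6,"y":-1,"z":99,"twist":-0.011},{"grip":30,"x":-6,"y":-1,"z":99,"twist":-0.011},{"grip":30,"x":-6,"y":-1,"z":99,"twist":-0.011}]'; python3 -m inch '[{"grip":30,"x":0,"y":0,"z":0,"twist":0},{"grip":30,"x":0,"y":0,"z":0,"twist":0}]'; python3 -c "
from h import *
go([482.3,-353.6,200],-32)"
```

```text
t: 28.75
eef_pos: [361.4, -276.0, 33.7]
eef_rot: [0.01, 0.272, 0.962, 0.0]
force: [-7.4, -7.3, 4.3]
finger_gap: 49.3
t: 29.0
eef_pos: [361.4, -276.4, 33.9]
eef_rot: [0.01, 0.272, 0.962, 0.0]
force: [-2.5, -3.3, 6.5]
finger_gap: 48.0
t 29.00 pos [ 361.4 -276.4   33.9] q [-0.814  0.43   2.026  0.018  0.668 -1.848] gap 48.0 F [-2.49 -3.27  6.55] T [-0.504  0.597  0.152]
 toolF [ 0.28 -4.05 -6.58] toolT [ 0.739  0.245 -0.165] xdir [-0.852  0.524 -0.02 ] y-ang 58.41 tiltz [ 0.02  -0.005 -1.   ]
 shift tool [-146.6   -1.4 -163.3]
 twist 1.578
```

```bash
python3 -m inch '[{"grip":30,"x":0,"y":0,"z":-25,"twist":0},{"grip":30,"x":0,"y":0,"z":-85,"twist":0},{"grip":30,"x":0,"y":0,"z":-145,"twist":0.1},{"grip":30,"x":-20,"y":0,"z":-172,"twist":0.28},{"grip":30,"x":-50,"y":0,"z":-172,"twist":0.46}]'; python3 -c "
from h import *
go([482.3,-353.6,200],-32)"
```

```text
t: 29.62
eef_pos: [401.5, -301.6, 208.8]
eef_rot: [0.011, 0.487, 0.873, 0.003]
force: [-0.2, -0.0, -2.8]
finger_gap: 47.9
t 29.62 pos [ 401.5 -301.6  208.8] q [-0.791  0.221  1.752  0.013  1.149 -1.349] gap 47.9 F [-0.17 -0.01 -2.82] T [-0.043 -0.031 -0.016]
 toolF [ 0.13 -0.2   2.81] toolT [-0.003 -0.053  0.015] xdir [-0.525  0.851 -0.017] y-ang 31.66 tiltz [ 0.023 -0.006 -1.   ]
 shift tool [-86.5  41.3  11. ]
 twist 1.1111
```

```bash
python3 -m inch '[{"grip":30,"x":-18,"y":9,"z":0,"twist":0.18},{"grip":30,"x":-36,"y":18,"z":0,"twist":0.36},{"grip":30,"x":-54,"y":27,"z":0,"twist":0.54},{"grip":30,"x":-72,"y":36,"z":2,"twist":0.72},{"grip":30,"x":-87,"y":41,"z":6,"twist":0.9}]'; python3 -c "
from h import *
go([482.3,-353.6,152],-32)"; python3 -m inch '[{"grip":30,"x":0,"y":-1,"z":20,"twist":0.18},{"grip":30,"x":0,"y":-1,"z":42,"twist":0.21},{"grip":30,"x":0,"y":-1,"z":52,"twist":0.21},{"grip":30,"x":0,"y":-1,"z":60,"twist":0.21},{"grip":30,"x":0,"y":-1,"z":67,"twist":0.21}]'; python3 -c "
from h import *
st()"
```

```text
t: 30.25
eef_pos: [481.9, -352.7, 201.2]
eef_rot: [0.006, 0.819, 0.574, 0.007]
force: [0.4, 0.3, -1.9]
finger_gap: 47.9
t 30.25 pos [ 481.9 -352.7  201.2] q [-0.755  0.366  1.557  0.013  1.204 -0.412] gap 47.9 F [ 0.39  0.28 -1.93] T [-0.053  0.095  0.053]
 toolF [0.39 0.24 1.94] toolT [ 0.072 -0.081 -0.054] xdir [0.34  0.94  0.005] y-ang -19.88 tiltz [ 0.019 -0.002 -1.   ]
 shift tool [-1.  -0.2 49.2]
 twist 0.2115
t: 30.88
eef_pos: [479.9, -354.1, 135.4]
eef_rot: [0.006, 0.872, 0.489, 0.006]
force: [-9.4, -4.1, 8.7]
finger_gap: 47.9
t 30.88 pos [ 479.9 -354.1  135.4] q [-0.756  0.435  1.629  0.009  1.063 -0.211] gap 47.9 F [-9.43 -4.06  8.66] T [-0.361  1.505  0.276]
 toolF [-8.35 -5.78 -8.79] toolT [ 1.097 -1.089 -0.29 ] xdir [0.522 0.853 0.004] y-ang -31.47 tiltz [ 0.016 -0.005 -1.   ]
```

```bash
python3 -m inch '[{"grip":30,"x":0,"y":0,"z":5,"twist":0},{"grip":30,"x":0,"y":0,"z":8,"twist":0}]'; python3 -m inch '[{"grip":30,"x":0,"y":0,"z":-45,"twist":0},{"grip":30,"x":0,"y":0,"z":-84,"twist":0},{"grip":30,"x":0,"y":0,"z":-84,"twist":0}]';  python3 -c "
from tq import *
s=st()
for n in('side',):
  im=snapshot(n); c=im[100:220,230:320]
  cv2.imwrite(f'pics/{n}20.png',cv2.resize(c[:,:,::-1],None,fx=5,fy=5,interpolation=2))
tq(5)"
```

```text
t: 31.12
eef_pos: [480.0, -354.1, 127.6]
eef_rot: [0.006, 0.872, 0.489, 0.006]
force: [-8.8, -4.0, 9.2]
finger_gap: 47.5
t: 31.5
eef_pos: [482.1, -354.1, 213.8]
eef_rot: [0.009, 0.873, 0.488, 0.009]
force: [0.2, -0.4, -3.0]
finger_gap: 48.0
t 31.50 pos [ 482.1 -354.1  213.8] q [-0.756  0.351  1.546  0.012  1.222 -0.21 ] gap 48.0 F [ 0.25 -0.4  -3.03] T [-0.104  0.082 -0.016]
 toolF [-0.23  0.35  3.04] toolT [ 0.015 -0.131  0.013] xdir [0.523 0.852 0.006] y-ang -31.54 tiltz [ 0.024 -0.007 -1.   ]
mean F [-0.04 -0.47  2.62] T [ 0.097 -0.114  0.   ] Ty all [-0.069 -0.134 -0.14  -0.084 -0.143]
```

View pics/side20.png

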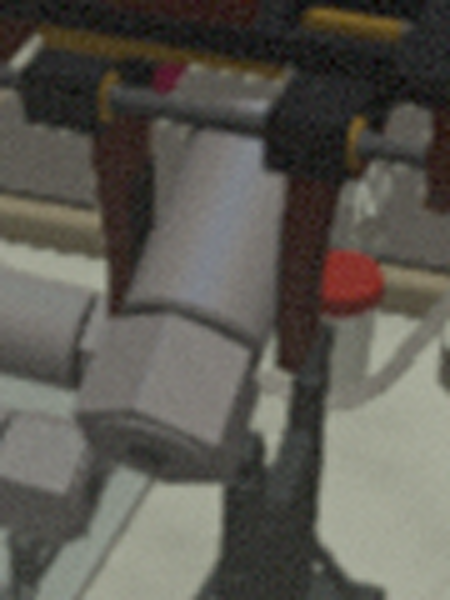

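Lid-down done at about 30 degrees. Now the other side.

```bash
python3 -m inch '[{"grip":30,"x":50,"y":0,"z":0,"twist":0},{"grip":30,"x":105,"y":0,"z":0,"twist":0},{"grip":30,"x":153,"y":0.3,"z":2,"twist":0},{"grip":30,"x":153,"y":0.3,"z":25,"twist":0}]'; python3 -c "
from h import *
st()"
python3 -m inch '[{"grip":30,"x":0,"y":0,"z":9,"twist":0},{"grip":30,"x":0,"y":0,"z":18,"twist":0},{"grip":30,"x":0,"y":0,"z":26,"twist":0},{"grip":30,"x":0,"y":0,"z":33,"twist":0},{"grip":30,"x":0,"y":0,"z":40,"twist":0}]';python3 -m inch '[{"grip":30,"x":0,"y":0,"z":7,"twist":0},{"grip":30,"x":0,"y":0,"z":14,"twist":0},{"grip":30,"x":0,"y":0,"z":22,"twist":0}]'; python3 -m inch '[{"grip":30,"x":0,"y":0,"z":-45,"twist":0},{"grip":30,"x":0,"y":0,"z":-85,"twist":0},{"grip":30,"x":0,"y":0,"z":-85,"twist":0}]';python3 -c "
from tq import *
st()
for n in('side',):
  im=snapshot(n); c=im[60:180,250:350]
  cv2.imwrite(f'pics/{n}21.png',cv2.resize(c[:,:,::-1],None,fx=5,fy=5,interpolation=2))
tq(5)
go([361,-275.8,200],58.3)"
```

```text
t: 32.3
eef_pos: [563.4, -219.8, 186.5]
eef_rot: [0.006, 0.872, 0.49, 0.009]
force: [0.0, 0.1, -2.5]
finger_gap: 47.7
t 32.30 pos [ 563.4 -219.8  186.5] q [-0.491  0.388  1.561  0.008  1.173  0.053] gap 47.7 F [ 0.04  0.1  -2.5 ] T [-0.084  0.141 -0.014]
 toolF [ 0.08 -0.07  2.5 ] toolT [ 0.077 -0.146  0.012] xdir [0.52  0.854 0.009] y-ang -31.35 tiltz [ 0.021 -0.003 -1.   ]
t: 32.92
eef_pos: [564.7, -223.7, 149.3]
eef_rot: [0.008, 0.873, 0.487, 0.01]
force: [2.5, 6.7, 14.6]
finger_gap: 47.9
t: 33.3
eef_pos: [566.3, -222.5, 127.5]
eef_rot: [0.008, 0.873, 0.487, 0.012]
force: [4.8, 11.6, 14.4]
finger_gap: 47.7
t: 33.67
eef_pos: [562.6, -224.6, 212.8]
eef_rot: [0.009, 0.873, 0.488, 0.009]
force: [-0.0, -0.8, -1.7]
finger_gap: 47.8
t 33.67 pos [ 562.6 -224.6  212.8] q [-0.498  0.362  1.532  0.007  1.223  0.052] gap 47.8 F [-0.04 -0.78 -1.71] T [ 0.021  0.076 -0.021]
 toolF [-0.7   0.33  1.71] toolT [ 0.076 -0.023  0.021] xdir [0.524 0.851 0.008] y-ang -31.65 tiltz [ 0.025 -0.006 -1.   ]
mean F [-0.31  0.09  3.  ] T [ 0.057 -0.129  0.022] Ty all [-0.118 -0.176 -0.128 -0.094 -0.13 ]
t 33.98 pos [ 559.4 -222.2  207.5] q [-0.497  0.367  1.538  0.007  1.223  0.052] gap 47.8 F [ 0.27  0.32 -2.23] T [-0.086  0.144 -0.041]
 toolF [0.4  0.03 2.23] toolT [ 0.077 -0.149  0.039] xdir [0.524 0.852 0.007] y-ang -31.59 tiltz [ 0.016 -0.001 -1.   ]
 shift tool [-149.6 -141.     4.4]
 twist -1.5689
```

View pics/side21.png

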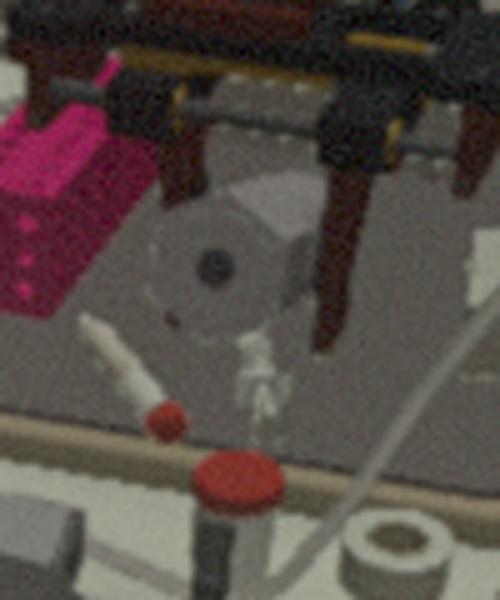

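```bash
python3 -m inch '[{"grip":30,"x":-30,"y":-28,"z":0,"twist":-0.18},{"grip":30,"x":-60,"y":-56,"z":0,"twist":-0.36},{"grip":30,"x":-90,"y":-84,"z":0,"twist":-0.54},{"grip":30,"x":-120,"y":-113,"z":0,"twist":-0.72},{"grip":30,"x":-149,"y":-141,"z":0,"twist":-0.9}]'; python3 -m inch '[{"grip":30,"x":0,"y":0,"z":20,"twist":-0.18},{"grip":30,"x":0,"y":0,"z":40,"twist":-0.36},{"grip":30,"x":0,"y":0,"z":70,"twist":-0.54},{"grip":30,"x":0,"y":0,"z":90,"twist":-0.67}]'; python3 -c "
from h import *
im=snapshot('side'); c=im[100:240,150:290]
cv2.imwrite(f'pics/s22.png',cv2.resize(c[:,:,::-1],None,fx=4,fy=4,interpolation=2))
go([361,-275.8,33],58.3)"
```

```text
t: 34.6
eef_pos: [360.7, -275.4, 204.9]
eef_rot: [0.008, 0.571, 0.821, 0.004]
force: [-0.8, 0.1, -2.0]
finger_gap: 47.9
t: 35.1
eef_pos: [363.3, -275.2, 114.0]
eef_rot: [0.008, 0.27, 0.963, 0.002]
force: [0.1, 0.1, -1.8]
finger_gap: 48.2
t 35.15 pos [ 362.3 -274.2  112.2] q [-0.81   0.292  1.952  0.015  0.888 -1.847] gap 47.5 F [-0.32  0.23 -4.48] T [0.036 0.07  0.003]
 toolF [ 0.45 -0.01  4.48] toolT [ 0.005  0.078 -0.002] xdir [-0.856  0.516 -0.012] y-ang 58.91 tiltz [ 0.015  0.001 -1.   ]
 shift tool [ 1.2 -2.7 79.2]
 twist 0.0107
```

View pics/s22.png

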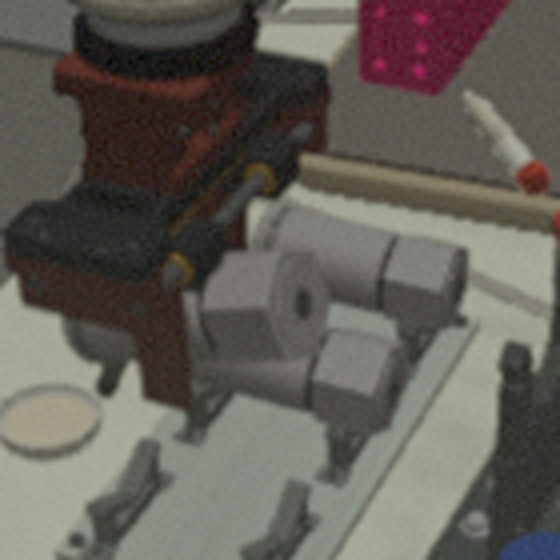

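```bash
python3 -m inch '[{"grip":30,"x":9,"y":-2,"z":40,"twist":0.0},{"grip":30,"x":9,"y":-2,"z":60,"twist":0.0},{"grip":30,"x":9,"y":-2,"z":68,"twist":0.0},{"grip":30,"x":8,"y":-2,"z":75,"twist":0.0},{"grip":30,"x":7,"y":-2,"z":80,"twist":0.0}]'; python3 -m inch '[{"grip":30,"x":1,"y":0,"z":5,"twist":0},{"grip":30,"x":2,"y":0,"z":9,"twist":0},{"grip":30,"x":3,"y":0,"z":12,"twist":0}]'; python3 -c "
from h import *
st()
im=snapshot('side'); c=im[100:240,150:290]
cv2.imwrite(f'pics/s23.png',cv2.resize(c[:,:,::-1],None,fx=4,fy=4,interpolation=2))"
```

```text
t: 35.78
eef_pos: [359.2, -274.8, 35.9]
eef_rot: [0.01, 0.273, 0.962, 0.001]
force: [0.2, 0.0, -2.1]
finger_gap: 47.8
t: 36.15
eef_pos: [360.0, -277.3, 25.6]
eef_rot: [0.014, 0.272, 0.962, -0.002]
force: [2.0, -7.3, 10.6]
finger_gap: 47.8
t 36.15 pos [ 360.  -277.3   25.6] q [-0.818  0.444  2.04   0.018  0.633 -1.852] gap 47.8 F [ 1.97 -7.28 10.64] T [-0.901  0.012  0.165]
 toolF [ -5.78  -5.13 -10.5 ] toolT [ 0.769 -0.461 -0.188] xdir [-0.852  0.523 -0.027] y-ang 58.43 tiltz [ 0.025 -0.011 -1.   ]
```

View pics/s23.png

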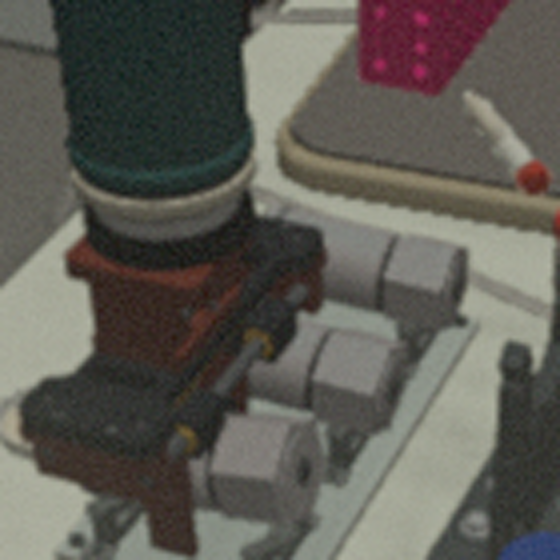

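```bash
python3 -m inch '[{"grip":65,"x":0,"y":0,"z":0,"twist":0},{"grip":87,"x":0,"y":0,"z":0,"twist":0},{"grip":87,"x":0,"y":0,"z":0,"twist":0},{"grip":87,"x":0,"y":0,"z":0,"twist":0}]'; python3 -m inch '[{"grip":87,"x":0,"y":0,"z":-60,"twist":0},{"grip":87,"x":0,"y":0,"z":-110,"twist":0},{"grip":87,"x":-3,"y":60,"z":-115,"twist":0},{"grip":87,"x":-5,"y":120,"z":-115,"twist":0},{"grip":87,"x":-5,"y":180,"z":-115,"twist":0}]';python3 -c "
from h import *
im=snapshot('side'); c=im[100:240,150:290]
cv2.imwrite(f'pics/s24.png',cv2.resize(c[:,:,::-1],None,fx=4,fy=4,interpolation=2))
for l in ('jar_left_mid','jar_left_lid','jar_right_mid','jar_right_lid'): print(l,[(np.round(q['location'],1),round(q['conf'],2)) for q in spotter.tip_of('side',l)[:2]])
go([462,-109,33],58.3)"
```

```text
t: 36.7
eef_pos: [356.0, -272.3, 23.6]
eef_rot: [0.009, 0.272, 0.962, 0.001]
force: [0.6, 0.6, 0.9]
finger_gap: 84.2
t: 37.33
eef_pos: [453.6, -120.4, 140.4]
eef_rot: [0.01, 0.273, 0.962, 0.001]
force: [0.4, -0.3, -0.4]
finger_gap: 87.0
jar_left_mid [(array([ 462.5, -109. ,   54.7]), 0.84)]
jar_left_lid [(array([ 497. , -128.4,   46.1]), 0.87)]
jar_right_mid [(array([ 362.7, -277.4,   54.6]), 0.85)]
jar_right_lid [(array([ 399.2, -298.8,   50. ]), 0.95)]
t 37.58 pos [ 452.2 -121.5  139.8] q [-0.414  0.264  1.9    0.005  0.961 -1.437] gap 87.2 F [ 0.68 -0.28 -0.34] T [0.012 0.03  0.004]
 toolF [-0.72  0.11  0.35] toolT [ 0.005  0.032 -0.004] xdir [-0.852  0.523 -0.017] y-ang 58.48 tiltz [ 0.018 -0.003 -1.   ]
 shift tool [ -0.   15.1 106.9]
 twist 0.0031
```

View pics/s24.png

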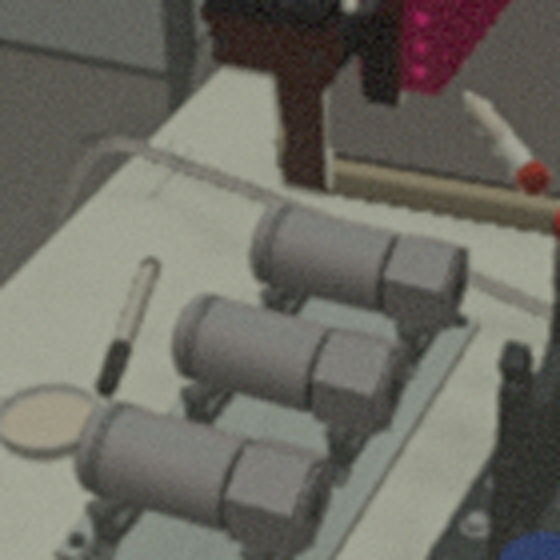

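```bash
python3 -m inch '[{"grip":80,"x":0,"y":15,"z":50,"twist":0.003},{"grip":70,"x":0,"y":15.5,"z":85,"twist":0.003},{"grip":66,"x":0,"y":15.5,"z":107,"twist":0.003},{"grip":30,"x":0,"y":15.5,"z":107,"twist":0.003},{"grip":30,"x":0,"y":15.5,"z":107,"twist":0.003}]'; python3 -m inch '[{"grip":30,"x":0,"y":0,"z":0,"twist":0},{"grip":30,"x":0,"y":0,"z":0,"twist":0},{"grip":30,"x":0,"y":0,"z":-25,"twist":0},{"grip":30,"x":0,"y":0,"z":-85,"twist":0},{"grip":30,"x":0,"y":0,"z":-145,"twist":0}]'; python3 -c "
from tq import *
st();tq(6);st()
im=snapshot('side'); c=im[80:220,170:310]
cv2.imwrite(f'pics/s25.png',cv2.resize(c[:,:,::-1],None,fx=4,fy=4,interpolation=2))
"
```

```text
t: 38.2
eef_pos: [462.8, -109.9, 33.7]
eef_rot: [0.01, 0.275, 0.961, 0.001]
force: [-0.0, 0.2, 0.0]
finger_gap: 49.2
t: 38.83
eef_pos: [459.3, -107.8, 179.8]
eef_rot: [0.009, 0.274, 0.962, 0.001]
force: [0.9, 0.9, -4.4]
finger_gap: 48.3
t 38.83 pos [ 459.3 -107.8  179.8] q [-0.381  0.214  1.846  0.005  1.065 -1.399] gap 48.3 F [ 0.94  0.85 -4.39] T [-0.098 -0.157  0.035]
 toolF [-0.28  1.18  4.41] toolT [ 0.    -0.185 -0.036] xdir [-0.85   0.527 -0.016] y-ang 58.21 tiltz [ 0.018 -0.002 -1.   ]
mean F [-0.65  0.28  3.88] T [ 0.007 -0.098 -0.012] Ty all [-0.185 -0.06  -0.238 -0.063 -0.032 -0.012]
t 39.12 pos [ 458.7 -107.6  176.8] q [-0.381  0.218  1.849  0.005  1.059 -1.399] gap 48.1 F [-0.06 -0.42 -4.65] T [-0.011  0.02  -0.01 ]
 toolF [-0.1  -0.42  4.65] toolT [0.02  0.011 0.01 ] xdir [-0.85   0.527 -0.015] y-ang 58.22 tiltz [ 0.016 -0.002 -1.   ]
```

View pics/s25.png

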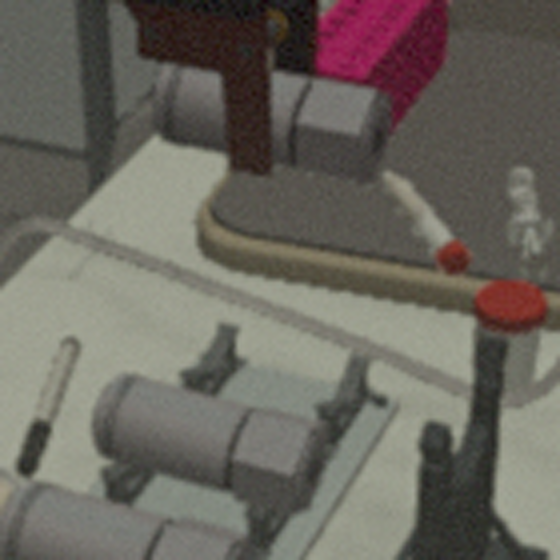

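```bash
python3 -c "
from h import *
go([491.5,-264.7,178],58.0)"
```

```text
t 39.17 pos [ 458.4 -107.6  176.4] q [-0.381  0.218  1.849  0.005  1.059 -1.399] gap 47.6 F [-0.4   1.   -5.24] T [-0.127  0.016 -0.019]
 toolF [0.93 0.6  5.23] toolT [ 0.116 -0.053  0.017] xdir [-0.85   0.527 -0.014] y-ang 58.22 tiltz [ 0.015 -0.001 -1.   ]
 shift tool [-110.9 -116.1   -0.9]
 twist 0.0038
```

```bash
python3 -m inch '[{"grip":30,"x":-20,"y":-25,"z":-3,"twist":0},{"grip":30,"x":-50,"y":-58,"z":-4,"twist":0.003},{"grip":30,"x":-80,"y":-88,"z":-4,"twist":0.003},{"grip":30,"x":-103,"y":-109,"z":-3,"twist":0.003},{"grip":30,"x":-111,"y":-116,"z":-2,"twist":0.003}]';python3 -m inch '[{"grip":30,"x":0,"y":0,"z":0,"twist":0}]'; python3 -c "
from h import *
im=snapshot('side')
cv2.imwrite(f'pics/s26.png',cv2.resize(im[80:220,220:340,::-1],None,fx=4.2,fy=4.2,interpolation=2))
im=snapshot('top')
cv2.imwrite(f'pics/t26.png',cv2.resize(im[120:220,200:340,::-1],None,fx=5,fy=5,interpolation=2))
for n in('side','top'):
  for l in ('jar_left_mid','jar_left_lid','fork_seat'): print(n,l,[(np.round(q['location'],1),round(q['conf'],2)) for q in spotter.tip_of(n,l)[:2]])
go([491.5,-264.7,96],58.0)"
```

```text
t: 39.8
eef_pos: [492.8, -266.5, 179.0]
eef_rot: [0.008, 0.276, 0.961, 0.002]
force: [0.1, 0.5, -4.8]
finger_gap: 47.9
t: 39.92
eef_pos: [492.4, -264.7, 179.5]
eef_rot: [0.008, 0.276, 0.961, 0.002]
force: [-0.6, 0.3, -3.6]
finger_gap: 47.4
side jar_left_mid [(array([ 493.6, -266.8,  201.9]), 0.63)]
side jar_left_lid [(array([ 524.9, -283.4,  193.4]), 0.73)]
side fork_seat [(array([ 527.7, -284.8,  109.6]), 0.67)]
top jar_left_mid [(array([ 495.2, -265.2,  194. ]), 0.59)]
top jar_left_lid []
top fork_seat []
t 40.33 pos [ 493.3 -264.7  181.4] q [-0.622  0.334  1.663  0.01   1.128 -1.64 ] gap 47.9 F [-0.39 -0.42 -4.38] T [-0.065 -0.038 -0.002]
 toolF [ 0.19 -0.6   4.38] toolT [ 0.035 -0.067  0.001] xdir [-0.849  0.529 -0.017] y-ang 58.09 tiltz [ 0.019 -0.003 -1.   ]
 shift tool [ 3.  -1.5 85.4]
 twist 0.0015
```

View pics/s26.png

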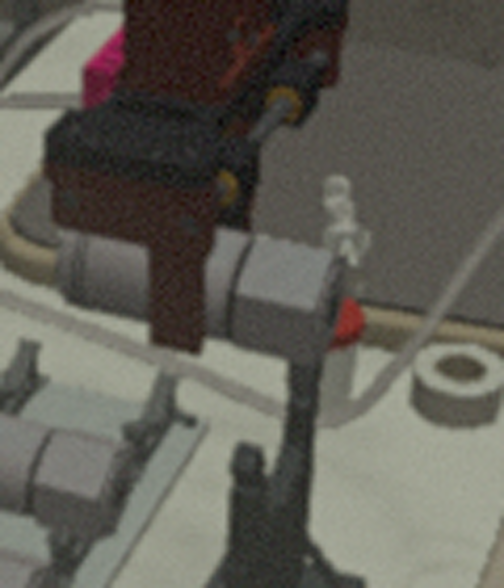

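View pics/t26.png

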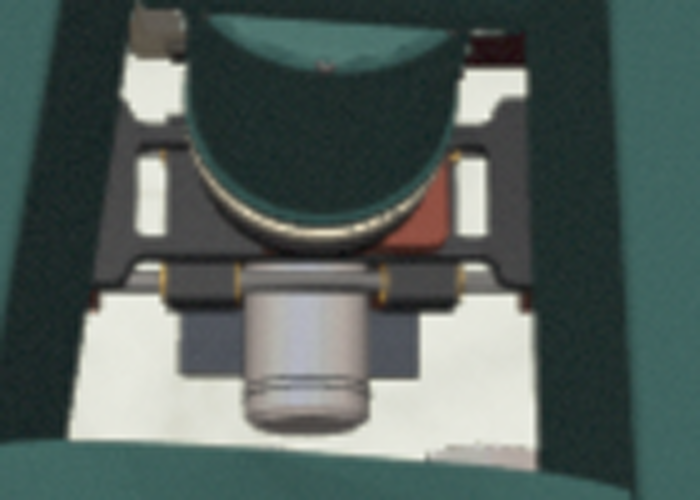

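```bash
python3 -c "
from h import *
g=np.array([493,-264.7]);d=np.array([.849,-.529]);y=np.array([.529,.849])
print(proj('top',[*(g-60*d),199]), 'obs 261.4 ~203-206')
a=onplane('top',259.8,195.5,5)[:2]; f=np.array([526.3,-286.4]); print('plate centre fy',(a-f)@y,(a-f)@d)
print('grip fy',(g-f)@y,(g-f)@d)
for z in(5,): print(onplane('top',261.4,203,199))
t1=onplane('side',220+247/4.2,80+447/4.2,147)[:2]; t2=onplane('side',293,164.8,147)[:2]; print((t1-f)@y,(t1-f)@d,(t2-f)@y,(t2-f)@d)"
```

```text
[260.53971191 203.47898316] obs 261.4 ~203-206
plate centre fy -0.0780389610173593 -41.37167728541861
grip fy 0.807600000000015 -39.750999999999955
[ 441.983286   -234.81514426  199.        ]
-39.82252338334281 -1.4453630736078935 36.22385560240076 -0.13816024654957815
```

```bash
python3 -m inch '[{"grip":30,"x":1.5,"y":-1,"z":15,"twist":0},{"grip":30,"x":2,"y":-1.5,"z":25,"twist":0},{"grip":30,"x":2,"y":-1.5,"z":35,"twist":0},{"grip":30,"x":2.5,"y":-1.5,"z":44,"twist":0}]'; python3 -c "
from h import *
im=snapshot('side')
cv2.imwrite(f'pics/s27.png',cv2.resize(im[80:220,220:340,::-1],None,fx=4.2,fy=4.2,interpolation=2))
go([492,-264.9,96],58.0)"
```

```text
t: 40.83
eef_pos: [491.1, -265.4, 136.2]
eef_rot: [0.009, 0.275, 0.961, 0.001]
force: [-0.2, 0.3, -3.6]
finger_gap: 48.0
t 40.88 pos [ 490.5 -265.   135.2] q [-0.625  0.386  1.715  0.01   1.026 -1.643] gap 47.9 F [-0.38  0.43 -3.92] T [-0.016 -0.013  0.052]
 toolF [0.61 0.14 3.92] toolT [ 0.006 -0.02  -0.052] xdir [-0.848  0.529 -0.015] y-ang 58.04 tiltz [ 0.017 -0.001 -1.   ]
 shift tool [-0.7  0.6 39.2]
 twist 0.0007
```

View pics/s27.png

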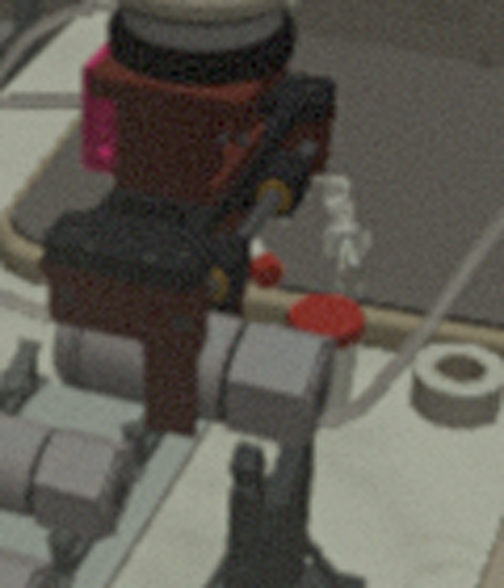

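```bash
python3 -m inch '[{"grip":30,"x":0,"y":0,"z":10,"twist":0},{"grip":30,"x":0,"y":0.3,"z":19,"twist":0},{"grip":30,"x":0,"y":0.5,"z":27,"twist":0},{"grip":30,"x":0,"y":0.5,"z":34,"twist":0}]'; python3 -c "
from h import *
go([492,-264.9,96],58.0)"
```

```text
t: 41.38
eef_pos: [492.1, -265.1, 102.6]
eef_rot: [0.009, 0.275, 0.961, 0.001]
force: [-0.0, -0.2, -4.4]
finger_gap: 48.0
t 41.38 pos [ 492.1 -265.1  102.6] q [-0.624  0.429  1.744  0.01   0.952 -1.643] gap 48.0 F [-0.01 -0.18 -4.41] T [-0.027  0.031  0.054]
 toolF [-0.02 -0.19  4.41] toolT [ 0.039  0.012 -0.055] xdir [-0.848  0.529 -0.017] y-ang 58.05 tiltz [ 0.018 -0.003 -1.   ]
 shift tool [0.3 0.1 6.6]
 twist 0.0008
```

```bash
python3 -m inch '[{"grip":30,"x":0,"y":0,"z":3,"twist":0},{"grip":30,"x":0,"y":0,"z":5,"twist":0},{"grip":30,"x":0,"y":0,"z":6.5,"twist":0}]'; python3 -c "
from h import *
im=snapshot('side')
cv2.imwrite(f'pics/s28.png',cv2.resize(im[100:220,220:340,::-1],None,fx=4.8,fy=4.8,interpolation=2))
st()"
```

```text
t: 41.75
eef_pos: [492.4, -265.3, 96.8]
eef_rot: [0.01, 0.275, 0.961, 0.001]
force: [-0.4, 1.0, -5.0]
finger_gap: 47.9
t 41.80 pos [ 492.3 -265.2   96.7] q [-0.624  0.438  1.749  0.011  0.938 -1.643] gap 48.3 F [-0.17 -0.46 -4.47] T [-0.048 -0.022  0.024]
 toolF [-0.02 -0.51  4.47] toolT [ 0.029 -0.044 -0.025] xdir [-0.848  0.529 -0.017] y-ang 58.05 tiltz [ 0.019 -0.003 -1.   ]
```

View pics/s28.png

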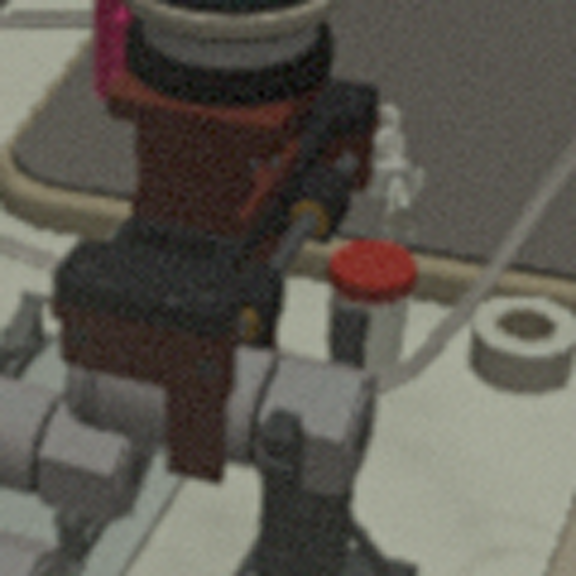

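```bash
python3 -m inch '[{"grip":30,"x":0,"y":0,"z":1.5,"twist":0},{"grip":30,"x":0,"y":0,"z":3,"twist":0}]'; python3 -c "
from h import *
st()";python3 -m inch '[{"grip":30,"x":0,"y":0,"z":1.5,"twist":0},{"grip":30,"x":0,"y":0,"z":1.5,"twist":0}]'; python3 -c "
from h import *
st()"
```

```text
t: 42.05
eef_pos: [492.5, -264.8, 94.6]
eef_rot: [0.01, 0.275, 0.961, 0.001]
force: [-2.3, 4.6, 7.0]
finger_gap: 47.6
t 42.05 pos [ 492.5 -264.8   94.6] q [-0.623  0.44   1.751  0.011  0.933 -1.643] gap 47.6 F [-2.31  4.57  7.01] T [0.459 0.135 0.12 ]
 toolF [ 4.25  2.71 -7.06] toolT [-0.32   0.359 -0.112] xdir [-0.848  0.529 -0.018] y-ang 58.04 tiltz [ 0.019 -0.002 -1.   ]
t: 42.3
eef_pos: [492.3, -264.4, 92.9]
eef_rot: [0.009, 0.275, 0.961, 0.002]
force: [-1.8, 5.2, 4.3]
finger_gap: 47.9
t 42.30 pos [ 492.3 -264.4   92.9] q [-0.623  0.442  1.753  0.012  0.93  -1.643] gap 47.9 F [-1.77  5.2   4.3 ] T [0.5   0.098 0.092]
 toolF [ 4.18  3.51 -4.35] toolT [-0.374  0.349 -0.082] xdir [-0.848  0.529 -0.017] y-ang 58.05 tiltz [ 0.019 -0.002 -1.   ]
```

```bash
python3 -c "
from h import *
im=snapshot('side')
cv2.imwrite(f'pics/s29.png',cv2.resize(im[160:220,220:310,::-1],None,fx=8.5,fy=8.5,interpolation=2))
im=snapshot('top')
cv2.imwrite(f'pics/t29.png',cv2.resize(im[130:230,210:310,::-1],None,fx=6,fy=6,interpolation=2))
print([(np.round(q['location'],1),round(q['conf'],2)) for l in('jar_left_mid','jar_left_lid') for q in spotter.tip_of('side',l)[:2]])
st()"
```

```text
[(array([ 491.4, -263. ,  116.1]), 0.63), (array([ 526.2, -283.6,  109.6]), 0.62)]
t 42.50 pos [ 492.3 -264.4   92.9] q [-0.623  0.442  1.753  0.012  0.93  -1.643] gap 47.6 F [-2.87  4.75  4.03] T [0.505 0.058 0.083]
 toolF [ 4.88  2.55 -4.1 ] toolT [-0.399  0.317 -0.073] xdir [-0.848  0.529 -0.017] y-ang 58.05 tiltz [ 0.019 -0.002 -1.   ]
```

View pics/s29.png

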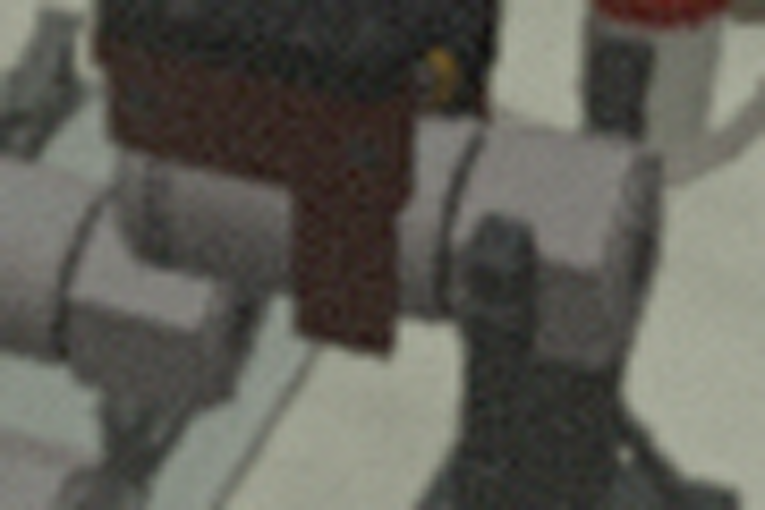

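View pics/t29.png

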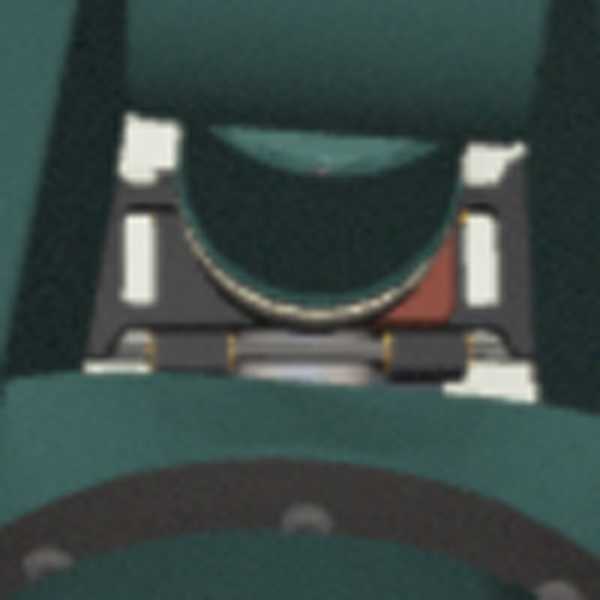

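```bash
python3 -c "
from h import *
d=np.array([.848,-.53]);c0=np.array([492,-264.6,112.])
for t in (-4,-2,0,2,4,6):
  a=np.radians(t); ax=np.r_[d*np.cos(a),np.sin(a)];up=np.r_[-d*np.sin(a),np.cos(a)]; lat=np.array([-.53,-.848,0])
  P=lambda x,u,l:proj('side',c0+x*ax+u*up+l*lat)
  A,B=P(24,27.7,0),P(60,27.7,0); C,D=P(24,13.85,24),P(60,13.85,24)
  print(t,'ridge',A,B,B-A,'| right edge',C,D,D-C)
o=lambda u,v:np.array([220+u/8.5,160+v/8.5])
print('obs',o(488,122),o(645,152),o(465,225),o(603,270))"
```

```text
-4 ridge [279.20798983 176.78427125] [297.2631004  182.49604788] [18.05511056  5.71177663] | right edge [273.90236371 189.57174513] [292.10408457 195.49217558] [18.20172086  5.92043045]
-2 ridge [278.77275397 176.28427326] [296.91521694 181.45797379] [18.14246298  5.17370053] | right edge [273.70266838 189.14542979] [291.99349185 194.53618399] [18.29082346  5.3907542 ]
0 ridge [278.32115192 175.79422813] [296.52709367 180.42107108] [18.20594175  4.62684295] | right edge [273.48738978 188.72150598] [291.84397106 193.57345826] [18.35658129  4.85195228]
2 ridge [277.85376761 175.31479402] [296.09911243 179.38676912] [18.24534482  4.07197511] | right edge [273.25678336 188.30052315] [291.65555389 192.6052569 ] [18.39877053  4.30473375]
4 ridge [277.37120847 174.84661493] [295.63171929 178.35650346] [18.26051082  3.50988853] | right edge [273.01112616 187.88302823] [291.42832958 191.63285691] [18.41720342  3.74982868]
6 ridge [276.87410462 174.39031964] [295.1254245  177.33171314] [18.25131988  2.9413935 ] | right edge [272.75071643 187.46956476] [291.16244562 190.65755183] [18.41172919  3.18798707]
obs [277.41176471 174.35294118] [295.88235294 177.88235294] [274.70588235 186.47058824] [290.94117647 191.76470588]
```

```bash
python3 -m inch '[{"grip":30,"x":0,"y":0,"z":-15,"twist":0},{"grip":30,"x":0,"y":0,"z":-55,"twist":0},{"grip":30,"x":0,"y":0,"z":-90,"twist":0},{"grip":30,"x":15,"y":15,"z":-95,"twist":0},{"grip":30,"x":50,"y":52,"z":-95,"twist":0}]'; python3 -c "
from h import *
go([462.5,-109.2,60],58.3)"
```

```text
t: 43.12
eef_pos: [476.1, -194.3, 186.9]
eef_rot: [0.01, 0.276, 0.961, 0.001]
force: [0.8, 0.7, -4.7]
finger_gap: 47.7
t 43.12 pos [ 476.1 -194.3  186.9] q [-0.527  0.263  1.754  0.008  1.105 -1.541] gap 47.7 F [ 0.81  0.7  -4.68] T [ 0.001 -0.047  0.029]
 toolF [-0.22  0.99  4.69] toolT [-0.027 -0.039 -0.028] xdir [-0.847  0.531 -0.02 ] y-ang 57.90 tiltz [ 0.021 -0.004 -1.   ]
 shift tool [ 59.2  63.9 126.3]
 twist -0.007
```

```bash
python3 -m inch '[{"grip":30,"x":35,"y":38,"z":5,"twist":-0.007},{"grip":30,"x":57,"y":62,"z":40,"twist":-0.007},{"grip":30,"x":59,"y":64,"z":90,"twist":-0.007},{"grip":30,"x":59,"y":64,"z":126,"twist":-0.007},{"grip":30,"x":59,"y":64,"z":136,"twist":-0.007}]'; python3 -c "
from h import *
go([462.5,-109.2,33.7],58.3)"
```

```text
t: 43.75
eef_pos: [458.9, -107.1, 47.8]
eef_rot: [0.006, 0.272, 0.962, 0.002]
force: [0.9, 0.4, -3.8]
finger_gap: 47.6
t 43.75 pos [ 458.9 -107.1   47.8] q [-0.38   0.422  1.976  0.007  0.732 -1.405] gap 47.6 F [ 0.91  0.42 -3.83] T [-0.04  -0.064  0.037]
 toolF [-0.52  0.81  3.85] toolT [ 0.    -0.075 -0.038] xdir [-0.852  0.523 -0.011] y-ang 58.48 tiltz [ 0.013 -0.    -1.   ]
 shift tool [-4.   0.  14.2]
 twist 0.0031
```

```bash
python3 -m inch '[{"grip":30,"x":-2,"y":0,"z":7,"twist":0.003},{"grip":30,"x":-3,"y":0,"z":12,"twist":0.003},{"grip":30,"x":-3,"y":0,"z":15,"twist":0.003}]';  python3 -c "
from h import *
st()"; python3 -m inch '[{"grip":60,"x":0,"y":0,"z":0,"twist":0},{"grip":60,"x":0,"y":0,"z":0,"twist":0},{"grip":30,"x":0,"y":0,"z":0,"twist":0},{"grip":30,"x":0,"y":0,"z":0,"twist":0},{"grip":30,"x":0,"y":0,"z":0,"twist":0}]'; python3 -c "
from h import *
s=st()
go([462.5,-109.2,33.7],58.3)"
```

```text
t: 44.12
eef_pos: [466.7, -111.8, 36.5]
eef_rot: [0.011, 0.273, 0.962, 0.001]
force: [0.0, -2.1, 5.7]
finger_gap: 47.7
t 44.12 pos [ 466.7 -111.8   36.5] q [-0.382  0.447  1.973  0.006  0.699 -1.404] gap 47.7 F [ 0.02 -2.09  5.67] T [-0.092  0.236  0.057]
 toolF [-1.24 -1.73 -5.66] toolT [ 0.202  0.153 -0.06 ] xdir [-0.85   0.526 -0.021] y-ang 58.27 tiltz [ 0.022 -0.004 -1.   ]
t: 44.75
eef_pos: [464.8, -111.0, 35.4]
eef_rot: [0.009, 0.273, 0.962, 0.001]
force: [-1.1, -1.8, 2.9]
finger_gap: 47.8
t 44.75 pos [ 464.8 -111.    35.4] q [-0.382  0.449  1.975  0.006  0.699 -1.404] gap 47.8 F [-1.08 -1.77  2.86] T [-0.388  0.337 -0.067]
 toolF [-0.06 -2.06 -2.87] toolT [0.509 0.083 0.059] xdir [-0.85   0.526 -0.017] y-ang 58.28 tiltz [ 0.018 -0.003 -1.   ]
t 44.75 pos [ 464.8 -111.    35.4] q [-0.382  0.449  1.975  0.006  0.699 -1.404] gap 47.8 F [-1.08 -1.77  2.86] T [-0.388  0.337 -0.067]
 toolF [-0.06 -2.06 -2.87] toolT [0.509 0.083 0.059] xdir [-0.85   0.526 -0.017] y-ang 58.28 tiltz [ 0.018 -0.003 -1.   ]
 shift tool [2.9 0.3 1.6]
 twist -0.0004
```

```bash
python3 -m inch '[{"grip":30,"x":0,"y":0,"z":-20,"twist":0},{"grip":30,"x":0,"y":0,"z":-80,"twist":0},{"grip":30,"x":0,"y":0,"z":-140,"twist":0}]'; python3 -c "
from tq import *
tq(3)
im=snapshot('side')
cv2.imwrite(f'pics/s30.png',cv2.resize(im[80:180,190:290,::-1],None,fx=6,fy=6,interpolation=2))
for l in ('jar_left_mid','jar_left_lid'): print([(np.round(q['location'],1),round(q['conf'],2)) for q in spotter.tip_of('side',l)[:2]])
go([492.3,-265.1,180],58.05)"
```

```text
t: 45.12
eef_pos: [461.0, -109.7, 175.6]
eef_rot: [0.008, 0.273, 0.962, 0.002]
force: [1.1, -0.7, -4.8]
finger_gap: 47.9
mean F [-1.21  0.5   2.69] T [-0.019 -0.108  0.002] Ty all [-0.141 -0.091 -0.091]
[(array([ 470.4, -111.7,  197.5]), 0.66)]
[(array([ 497.2, -131.8,  190.5]), 0.58)]
t 45.42 pos [ 460.6 -109.6  173.4] q [-0.383  0.226  1.848  0.005  1.053 -1.403] gap 47.9 F [ 0.44  0.32 -5.05] T [-0.114 -0.029  0.015]
 toolF [-0.14  0.47  5.06] toolT [ 0.081 -0.085 -0.017] xdir [-0.85   0.526 -0.014] y-ang 58.27 tiltz [ 0.015 -0.001 -1.   ]
 shift tool [-108.8 -115.5   -5.9]
 twist 0.0039
```

View pics/s30.png

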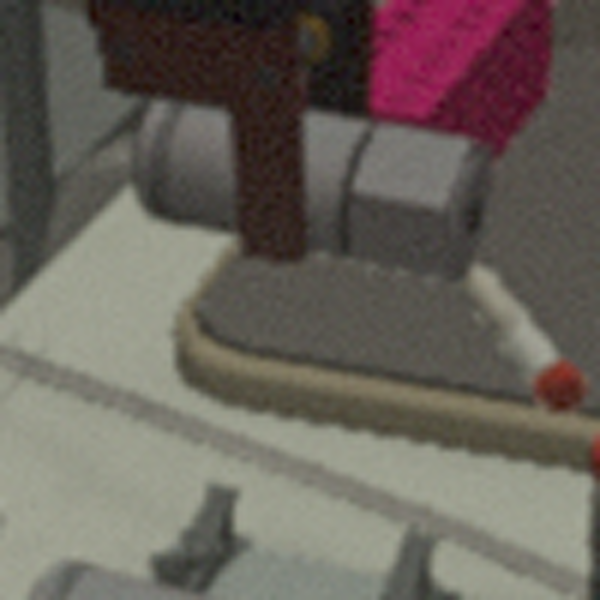

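```bash
python3 -m inch '[{"grip":30,"x":-20,"y":-25,"z":-8,"twist":0},{"grip":30,"x":-50,"y":-58,"z":-8,"twist":0.003},{"grip":30,"x":-80,"y":-88,"z":-8,"twist":0.004},{"grip":30,"x":-102,"y":-109,"z":-7,"twist":0.004},{"grip":30,"x":-109.5,"y":-115.5,"z":-6,"twist":0.004}]';python3 -m inch '[{"grip":30,"x":0,"y":0,"z":0,"twist":0},{"grip":30,"x":0,"y":0,"z":10,"twist":0}]'; python3 -c "
from h import *
im=snapshot('side')
cv2.imwrite(f'pics/s31.png',cv2.resize(im[110:210,220:320,::-1],None,fx=6,fy=6,interpolation=2))
go([492.3,-265.1,101],58.05)"
```

```text
t: 46.05
eef_pos: [493.6, -267.0, 179.5]
eef_rot: [0.007, 0.276, 0.961, 0.002]
force: [0.2, 0.3, -4.8]
finger_gap: 47.7
t: 46.3
eef_pos: [494.4, -265.0, 171.7]
eef_rot: [0.009, 0.275, 0.961, 0.002]
force: [0.4, -0.3, -4.9]
finger_gap: 48.0
t 46.35 pos [ 493.5 -264.3  170.1] q [-0.621  0.348  1.673  0.01   1.107 -1.639] gap 47.8 F [-0.32  0.92 -4.79] T [ 0.083  0.009 -0.014]
 toolF [0.82 0.57 4.78] toolT [-0.065  0.051  0.015] xdir [-0.849  0.529 -0.014] y-ang 58.09 tiltz [ 0.016 -0.001 -1.   ]
 shift tool [ 1.6 -1.9 69.1]
 twist 0.0008
```

View pics/s31.png

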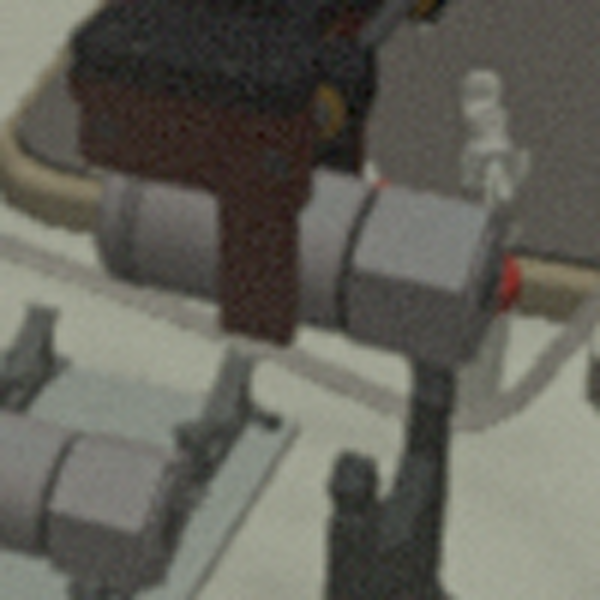

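```bash
python3 -m inch '[{"grip":30,"x":1,"y":-1.5,"z":14,"twist":0},{"grip":30,"x":1.5,"y":-1.9,"z":28,"twist":0},{"grip":30,"x":1.6,"y":-1.9,"z":42,"twist":0},{"grip":30,"x":1.6,"y":-1.9,"z":56,"twist":0},{"grip":30,"x":1.6,"y":-1.9,"z":66,"twist":0}]'; python3 -c "
from h import *
go([492.3,-265.1,98],58.05)"
```

```text
t: 46.98
eef_pos: [493.3, -267.0, 105.0]
eef_rot: [0.009, 0.275, 0.961, 0.001]
force: [0.3, -1.4, -4.0]
finger_gap: 48.3
t 46.98 pos [ 493.3 -267.   105. ] q [-0.625  0.429  1.737  0.01   0.96  -1.644] gap 48.3 F [ 0.3  -1.42 -4.01] T [-0.03  -0.066 -0.026]
 toolF [-0.94 -1.08  4.02] toolT [-0.009 -0.072  0.026] xdir [-0.848  0.529 -0.016] y-ang 58.04 tiltz [ 0.018 -0.002 -1.   ]
 shift tool [2. 1. 7.]
 twist -0.0002
```

```bash
python3 -m inch '[{"grip":30,"x":0.7,"y":1.5,"z":3,"twist":0},{"grip":30,"x":1,"y":2,"z":5,"twist":0},{"grip":30,"x":1,"y":2,"z":6,"twist":0}]'; python3 -c "
from h import *
st()"; python3 -m inch '[{"grip":30,"x":0,"y":0,"z":1,"twist":0},{"grip":30,"x":0,"y":0,"z":1,"twist":0}]'; python3 -c "
from h import *
st()"
```

```text
t: 47.35
eef_pos: [494.2, -265.1, 100.5]
eef_rot: [0.01, 0.275, 0.961, 0.001]
force: [0.1, -1.3, -4.3]
finger_gap: 47.7
t 47.35 pos [ 494.2 -265.1  100.5] q [-0.621  0.434  1.743  0.01   0.947 -1.641] gap 47.7 F [ 0.09 -1.31 -4.28] T [-0.006 -0.076 -0.044]
 toolF [-0.69 -1.09  4.29] toolT [-0.034 -0.068  0.044] xdir [-0.848  0.529 -0.018] y-ang 58.05 tiltz [ 0.019 -0.003 -1.   ]
t: 47.6
eef_pos: [494.0, -265.1, 99.4]
eef_rot: [0.009, 0.275, 0.961, 0.001]
force: [-0.4, 0.3, -5.0]
finger_gap: 48.0
t 47.60 pos [ 494.  -265.1   99.4] q [-0.622  0.435  1.744  0.011  0.945 -1.641] gap 48.0 F [-0.44  0.3  -4.98] T [-0.04  -0.028 -0.006]
 toolF [ 0.62 -0.02  4.97] toolT [ 0.02  -0.045  0.005] xdir [-0.848  0.529 -0.018] y-ang 58.04 tiltz [ 0.019 -0.003 -1.   ]
```

Expected contact near TCP z ≈ 97.7; creep down 1 mm per call and watch the force.

```bash
for i in 1; do python3 -m inch '[{"grip":30,"x":0,"y":0,"z":1,"twist":0},{"grip":30,"x":0,"y":0,"z":1,"twist":0}]'; python3 -m inch '[{"grip":30,"x":0,"y":0,"z":0.7,"twist":0},{"grip":30,"x":0,"y":0,"z":0.7,"twist":0}]'; done; python3 -c "
from h import *
st()"
```

```text
t: 47.85
eef_pos: [493.9, -265.0, 98.2]
eef_rot: [0.009, 0.275, 0.961, 0.001]
force: [-0.5, 0.3, -3.3]
finger_gap: 47.5
t: 48.1
eef_pos: [494.0, -265.1, 97.7]
eef_rot: [0.009, 0.275, 0.961, 0.001]
force: [0.2, -0.3, -2.1]
finger_gap: 48.0
t 48.10 pos [ 494.  -265.1   97.7] q [-0.622  0.438  1.745  0.01   0.942 -1.641] gap 48.0 F [ 0.25 -0.34 -2.13] T [-0.     0.013 -0.06 ]
 toolF [-0.35 -0.17  2.14] toolT [0.009 0.011 0.06 ] xdir [-0.848  0.529 -0.017] y-ang 58.04 tiltz [ 0.019 -0.003 -1.   ]
```

Force is starting to unload, right at the predicted height. A little more.

```bash
python3 -m inch '[{"grip":30,"x":0,"y":0,"z":0.7,"twist":0},{"grip":30,"x":0,"y":0,"z":0.7,"twist":0}]'; python3 -c "
from h import *
st()
im=snapshot('side')
cv2.imwrite(f'pics/s32.png',cv2.resize(im[160:220,220:310,::-1],None,fx=8.5,fy=8.5,interpolation=2))
st()"
```

```text
t: 48.35
eef_pos: [494.0, -265.1, 97.4]
eef_rot: [0.01, 0.275, 0.961, 0.001]
force: [-3.1, 0.9, 4.1]
finger_gap: 47.9
t 48.35 pos [ 494.  -265.1   97.4] q [-0.621  0.438  1.745  0.01   0.941 -1.641] gap 47.9 F [-3.08  0.86  4.14] T [0.04  0.212 0.043]
 toolF [ 2.99 -0.87 -4.2 ] toolT [ 0.077  0.202 -0.043] xdir [-0.848  0.529 -0.018] y-ang 58.05 tiltz [ 0.019 -0.003 -1.   ]
t 48.40 pos [ 494.  -265.1   97.4] q [-0.622  0.438  1.746  0.01   0.941 -1.641] gap 47.7 F [-2.59  1.63  5.75] T [0.055 0.204 0.026]
 toolF [ 2.95  0.05 -5.8 ] toolT [ 0.06   0.203 -0.025] xdir [-0.848  0.529 -0.018] y-ang 58.05 tiltz [ 0.019 -0.003 -1.   ]
```

View pics/s32.png

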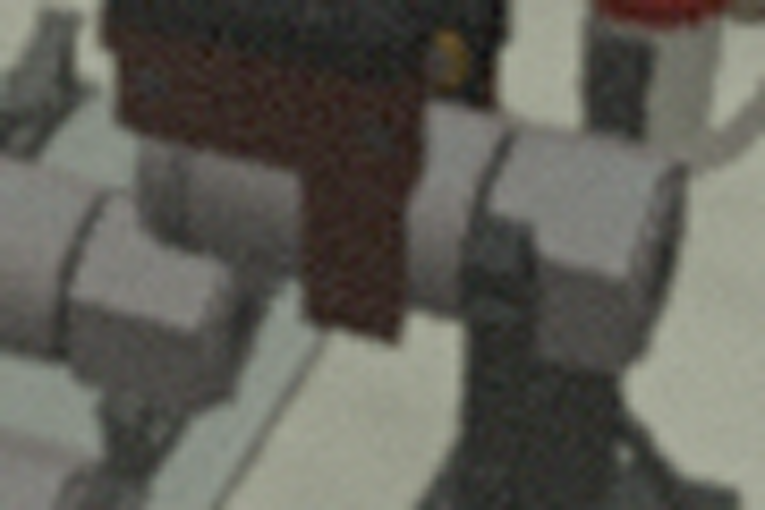

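```bash
python3 -c "
from h import *
for l in ('jar_left_mid','jar_left_lid','fork_seat'): print(l,[(np.round(q['location'],1),round(q['conf'],2)) for q in spotter.tip_of('side',l)[:2]])"; python3 -m inch '[{"grip":30,"x":0,"y":0,"z":-4,"twist":0},{"grip":30,"x":3,"y":0,"z":-4,"twist":0},{"grip":30,"x":5,"y":0,"z":-4,"twist":0},{"grip":30,"x":5,"y":0,"z":-2,"twist":0},{"grip":30,"x":5,"y":0,"z":-0.5,"twist":0}]'; python3 -c "
from h import *
st()"
```

```text
jar_left_mid [(array([ 496.1, -266. ,  117.2]), 0.58)]
jar_left_lid [(array([ 443.4, -214. ,   51.1]), 0.67), (array([ 528.8, -286.7,  106.5]), 0.6)]
fork_seat [(array([ 526.7, -287.6,  112.1]), 0.91)]
t: 49.18
eef_pos: [489.5, -262.3, 97.3]
eef_rot: [0.009, 0.275, 0.961, 0.001]
force: [-3.7, 1.5, 4.5]
finger_gap: 47.9
t 49.17 pos [ 489.5 -262.3   97.3] q [-0.622  0.433  1.757  0.01   0.936 -1.641] gap 47.9 F [-3.72  1.51  4.52] T [0.056 0.27  0.055]
 toolF [ 3.88 -0.66 -4.59] toolT [ 0.094  0.259 -0.055] xdir [-0.848  0.529 -0.017] y-ang 58.05 tiltz [ 0.018 -0.003 -1.   ]
```

```bash
python3 -m inch '[{"grip":30,"x":0,"y":0,"z":0.3,"twist":0},{"grip":30,"x":0,"y":0,"z":0.3,"twist":0},{"grip":30,"x":0,"y":0,"z":0.3,"twist":0},{"grip":30,"x":0,"y":0,"z":0.3,"twist":0}]'; python3 -c "
from h import *
st()
im=snapshot('side')
cv2.imwrite(f'pics/s33.png',cv2.resize(im[160:220,220:310,::-1],None,fx=8.5,fy=8.5,interpolation=2))
cv2.imwrite(f'pics/s33w.png',cv2.resize(im[100:300,130:350,::-1],None,fx=3,fy=3,interpolation=2))
for l in ('jar_left_mid','jar_left_lid','jar_mid_mid','jar_right_mid','sample_pot','vial_d'): print(l,[(np.round(q['location'],1),round(q['conf'],2)) for q in spotter.tip_of('side',l)[:2]])
st()"
```

```text
t: 49.68
eef_pos: [489.5, -262.4, 97.2]
eef_rot: [0.009, 0.275, 0.961, 0.001]
force: [-5.0, 1.3, 5.8]
finger_gap: 47.4
t 49.67 pos [ 489.5 -262.4   97.2] q [-0.622  0.433  1.757  0.01   0.936 -1.641] gap 47.4 F [-5.01  1.32  5.81] T [-0.051  0.457 -0.027]
 toolF [ 4.84 -1.49 -5.91] toolT [0.286 0.36  0.024] xdir [-0.848  0.529 -0.017] y-ang 58.04 tiltz [ 0.018 -0.003 -1.   ]
jar_left_mid [(array([ 492.9, -265.1,  119.4]), 0.64)]
jar_left_lid [(array([603.1, -82. ,  -1.9]), 0.67), (array([ 444.6, -214.6,   49.1]), 0.64)]
jar_mid_mid [(array([ 414.8, -188.6,   46.2]), 0.7)]
jar_right_mid [(array([ 365.2, -278.9,   55.5]), 0.87)]
sample_pot [(array([601.5, -83. ,  -2.2]), 0.82)]
vial_d [(array([ 432.7, -398.5,    1.9]), 0.56)]
t 50.02 pos [ 489.5 -262.3   97.2] q [-0.622  0.433  1.757  0.01   0.936 -1.641] gap 47.9 F [-5.06  1.16  5.66] T [ 0.033  0.484 -0.021]
 toolF [ 4.81 -1.65 -5.75] toolT [0.229 0.428 0.02 ] xdir [-0.848  0.529 -0.017] y-ang 58.05 tiltz [ 0.018 -0.003 -1.   ]
```

View pics/s33.png

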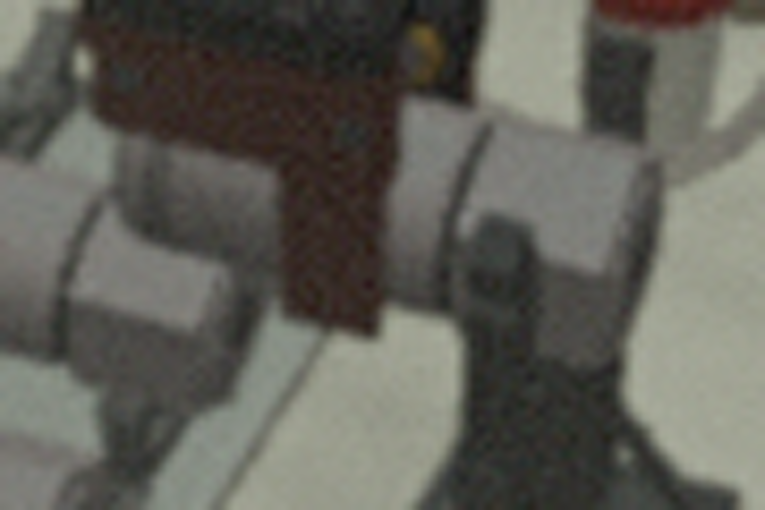

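View pics/s33w.png

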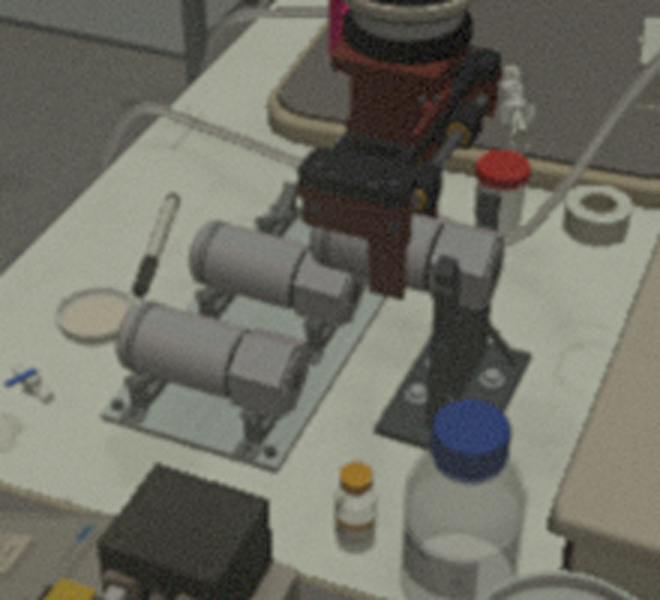

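```bash
python3 -c "
from cell import ticket
print(ticket.hand_in())"
```

```text
the job is handed in; nothing more can be done
None
```

The left jar rattled. I handed in at about t = 50 s, with its lid seated in the opening fork and the gripper still holding it.

**How I tipped the jars:** the moves cannot tilt the tool. I turned each jar in the pads by pressing one end on a fork tine tip, then lifted it clear. I went left, middle, right, lid down and then lid up. The pictures put the tips at about 29–32° down and 25–35° up. The first lid-down press on the left jar gave only about 21°, so I pressed it again. After its tips I laid each jar back in its own cradle.

**Which jar holds the ball:**

| Jar | Weight | Torque change, lid down to lid up |
|---|---|---|
| Left | 4.7–5.1 N | about −0.12 N m |
| Middle | about 4.9 N | −0.04 N m |
| Right | about 2.8 N, too light for any jar plus ball | about −0.01 N m |

A ball should give about −0.15 N m. The single torque readings are noisy, about ±0.05 N m. When I picked the left jar up again, its torque drifted from about −0.2 to 0 N m while it was held still, which fits a ball rolling inside.

**Seating in the fork:** I pressed about 3 mm too deep the first time, which tipped the jar about 4° lid up. I took it back to its cradle, levelled and re-gripped it, and seated it again. I then moved it back 5 mm to centre the lid in the fork.

**Last checks:**
- The lid rests on the fork floor at the predicted height, with about 10 N on it, and was steady over the last half second.
- The pitch was within about 2–3° of level.
- The middle and right jars are in their cradles, and the pot and vial stand where they were.
- The last spotter call did not find the seated lid (its best hit was at the pot), so I judged its fore-and-aft position from the picture and the arm pose.

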